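# Clamp the new drawer runner to the torque click

### The job

Put the long pine runner into the jaw of the cast-iron bench clamp, flat on the anvil between the side fences, and push it gently, without ramming it, fully home against the steel stop. Then turn the wing knob clockwise until its slip clutch clicks once, stop before a second click, and let go with the runner held fast; leave everything else on the table and in the drawer where it is.

Things in the scene. Friction and masses are not known exactly. Their poses are not given: they have to be found in the camera images.
- runner: The new drawer runner: a straight plain pine strip 150 x 28 x 16 mm (x, y, z), 50 g or so, lying flat on the table. Origin at the centre of its underside, x along its length, z up. Both ends are alike: either may go in first.
- clamp: Cast-iron bench clamp, fixed, hooked over the drawer edge. Origin on the table (z = 0) under the screw axis; z up; the jaw opens to its -x side, so the runner goes in along +x. Base 150 x 90 x 12 mm. With the runner fully home its centre is at x = -40 mm, its underside at z = 40 mm, and its last 50 mm stick out in front of the anvil.
- jaw (a point): Middle of the back end of the clamp's anvil, where the stop face rises; axes as the clamp's. The flat anvil top, 44 mm wide, lies 40 mm above the table and reaches 100 mm from here in -x. Fences 10 mm high stand on it, inner faces at y = +-16 mm from the stop to x = -53 mm, flaring to about +-22 mm at x = -81 mm.
- bridge_top (a point): Top of the clamp's upper arm on the screw axis, 108 mm above the table. The arm is 36 mm wide, 26 mm thick, and ends 22 mm in front (-x) of the axis; behind, it joins the spine, which stands 45 to 70 mm behind the axis.
- stop: Steel stop plate at the back of the jaw, 10 x 32 x 30 mm, origin at its centre; its front face is 5 mm on the -x side of the origin. Axes as the clamp's. It is rigid.
- foot: Round steel pressing foot, 28 mm across, 6 mm thick, origin at the centre of its underside. It does not turn; it goes down 3.5 mm per radian of screw turn. At the start its underside is 3.4 to 6 mm above the top of a runner lying on the anvil. Its seat is a little springy: from first touch to the click the knob still turns some 0.3 to 0.9 rad.
- screw (a joint): Turn of the clamp screw in rad, clockwise from above positive, 0 as built; between 0 and 0.75 at the start. It turns stiffly (about 0.15 N m) and stays where it is left. A steel collar with a small pointer tab just under the knob turns with it. The knob stays at one height.
- knob (a joint): Slip of the wing knob on the screw (clutch), rad, clockwise positive; 0 = wing bar parallel to the collar's pointer. The knob carries the screw (creeping up to 0.12) until the torque climbs to 0.25 to 0.28 N m; past 0.2 the torque falls away to below 0.12 by 0.35: that drop is the click. From 0.5 it climbs again towards a second click at about 0.8. It does not slip anticlockwise.
- knob_grip (a point): Point on the vertical knob axis at the height to grip, 140 mm above the table, in the wing bar: a flat cast-iron bar 50 mm long (x of this frame), 10 mm thick (y), lower edge 122 mm and top 152 mm above the table. Pinch it across its thickness. In plan the bar's x axis is the clamp's x axis turned clockwise by screw + knob.
- offcut: Short pine offcut of the same section as the runner, 75 x 28 x 16 mm, to be left alone. Origin at the centre of its underside.
- drawer: Duck-egg blue pine drawer, fixed, 200 x 300 x 85 mm (x, y, z), open on top, behind the clamp (its +x side). Origin at the centre of its underside.
- snowflake: Tin snowflake cutter, 72 mm across, 36 mm high with its handle, in the drawer. Leave alone.
- doughnut: Chrome doughnut cutter, 72 mm across, 53 mm high with its handle, in the drawer. Leave alone.
- spoons: Pair of brass measuring spoons in the drawer, about 115 mm long. Leave alone.
- tin: Faded red lidded biscuit tin, 69 mm across, 77 mm high, in the drawer. Leave alone.
- brush: Pastry brush lying on the table on the left. Leave alone.
Things that resemble listed ones, but are neither listed nor needed, are in the scene too. Leave any blue look-alike of the runner alone. What is shaped like the clamp but red is not meant.

How it is judged (in metres and radians):
On the way, in this order (a step that is already met when the one before it is completed fails the run):
1. The runner lies home in the jaw, against the stop (x of runner in the frame of clamp above -0.0425 m and z of runner in the frame of clamp between 0.037 and 0.043 m and angle between the x axis of runner and the x axis of clamp, either way round below 0.1 rad), for 0.2 s.
2. The knob's clutch clicks with the foot pressing on the runner (value of joint knob above 0.26 rad and contact force between foot and runner above 10 N), for 0.1 s.
At the end, for the whole second after the job is handed in: The runner lies flat on the anvil (underside within 3 mm of its top), straight within 0.1 rad, its end within 2.5 mm of the stop; the clutch has clicked once and not twice (slip between 0.26 and 0.8 rad); the foot presses the runner with more than 10 N; everything is at rest (all of step 1 and all of step 2 and value of joint knob below 0.8 rad and linear speed of runner below 0.02 m/s); the robot touches nothing.
It fails at once if The clutch is driven into a second click (slip over 0.85 rad), which crushes the soft pine (value of joint knob above 0.85 rad).
It fails at once if The runner is rammed against the stop with more than 35 N (contact force between runner and stop above 35 N).
It fails at once if A bystander is moved by more than 20 mm (distance of any of offcut, snowflake, doughnut, spoons, tin, brush from where it was at the start of the episode above 0.02 m).
It also fails if it takes over 72 s, if anything falls off the work surface, if the arm or the gripper's body presses on something with over 40 N, if the wrist force passes 120 N, or if a joint passes its speed limit or range.

### The arm

A 7-joint arm with a two-finger parallel gripper is mounted at the origin on the work surface. World frame = base frame: x ahead of the robot, y to its left, z up, the work surface at z = 0. Lengths are in mm, angles in rad, forces in N, time in s.
With the tool pointing down it reaches from about 425 to 1025 mm from the base axis. Payload 3.6 kg.
Tool frame: the origin (TCP) lies midway between the tips of the shut fingers; the grasp point (between the pads) lies bot.pinch_z behind it (bot.pinch_z is the distance from the TCP to the grasp point, in mm); y points along the fingers, z is the direction in which the jaws open and shut, and the axes are right-handed (so a half turn about y gives the same grasp; the last joint's range is limited). The gripper opens to 85 mm and grips with 20 to 120 N. Pads are 22 mm wide; open, the fingers measure 114 mm over their backs; the gripper's body (76 mm by 85 mm) begins 54 mm behind the grasp point. The pads swing forward as they close: fully open they stand 13 mm farther back than shut.
Start: joints at [1.048, 0.591, 0.048, 1.609, -0.033, 0.943, -0.034], TCP at [301.442, -659.365, 231.302] pointing down, gripper open.
Joint ranges: [-2.69, 2.69], [-0.47, 2.24], [-1.27, 1.36], [0.19, 2.51], [-1.53, 4.68], [0.08, 2.07], [-3.09, 3.09]. Speed limits (rad/s): [2.57, 2.57, 3.14, 3.14, 3.14, 3.14, 3.14].

### API

Orientations are given as a 3x3 rotation matrix whose columns are the frame's x, y, z axes.
In Python, from bench import bot gives the robot as it stands.
- The arm moves only by the tool send_rows, never from a script. Its argument "steps" is a list of rows, each a list of 3 entries, a list of its own where there are three numbers: the shift along the tool's x, y, z in mm, then the turn, a rotation vector about the tool's x, y, z in rad, then the finger opening in mm, from 0 to 85.4. In form: [[[tx, ty, tz], [wx, wy, wz], grip], ...]. A call has 1 to 20 rows; each row shifts and turns the pose as measured when the row begins, along the tool's axes as they then stand; what a row does not reach is not made up. A row lasts 1/10 s, in which the tool goes at most 50 mm and 8.59 degrees, less where a joint would pass 70% of its speed; a pose out of reach is approached as far as the arm can. A call is refused whole if a number of a shift passes 50 or a number of a turn 0.15, either way. A call with a gripper value outside its range is refused whole. The fingers move at their own pace and stop on an object; the grip force is fixed at half the most. Time passes only in rows, so rows that do not move let the fingers close. It gives the time, the measured TCP pose, the force and the opening at its end, in the units of the state.
- bot.get_obs(): the state, without advancing time (a new reading comes with each control period).
- bot.capture(name): name is "scene" or "top" or "wrist"; returns the picture (384x512x3 uint8, red, green, blue); there is no depth.
- bot.camera_params(name): a dict with "fov_y" (degrees; the focal length in pixels is half the picture's height over the tangent of half this angle, whatever the lens; pixels are square), "cx", "cy" (the principal point, pixels), "eye" and "attitude" of the camera in the world; the wrist camera has in their place "T_tool_cam" (4x4, takes a point from camera to tool coordinates, whose origin is the TCP and whose axes are the tool frame's). Camera axes: x right, y down, z forward; pixel columns grow to the right and rows downward; lengths in mm; the calibration is good to about 2 mm. A picture is of the moment at which its call begins: read the wrist's pose just before it. camera_params takes no time and is no camera call.
- bot.sign_off(): hands the job in, once; it reports no verdict.
Trained networks look in the newest picture that a camera, given by its name, has taken for a name from the list of things; names that differ only in an ending like _2 or _b are one class to them, and where a whole thing is asked for, a point or a joint stands for the part that bears it (a point fixed in the world has none). Each returns a list of dicts, best first, with "conf" (0 to 1); they miss things now and then, are a little off and sometimes report something else, mostly with a low value. They report only what shows in the picture. A call takes as long as a camera call. They do not tell look-alikes from the thing itself.
- bot.trace(query, camera): "mask" (384x512 bool, what is visible of it).
- bot.tip_of(query, camera): "at" ([x, y, z] in mm, in world coordinates, good to about 4 mm: a listed point, or the origin of a listed thing).
The state is a dict: "time_s": time; "joint_pos": joint angles; "dq": joint speeds; "joint_torque": joint torques, N m; "tool_pos": TCP position; "eef_rot": TCP orientation; "contact_force": force on the tool from outside, world axes, zero at the start; "torque": the same for the moment, N m; "width": finger opening in mm.
Only numpy, scipy, OpenCV 4.12 (cv2) and the standard library are available. Lean on these libraries where they do the work, as an engineer would, in place of code of your own. Each camera call takes 0.05 s, during which the arm holds its last target.

## Working session

There is one attempt and no reset: what is moved stays moved. The work goes in short steps, Python scripts to look and compute and a tool call to move; the robot and the scene stay as the last step left them, time stands still between calls to the robot, and variables do not carry over. Pictures are saved under pics/ and viewed, and the job is handed in when it is done.

Besides the shell and the picture viewer there is one more tool, called in YAML: its name, and indented under it one key for each argument. send_rows: Moves the arm, as the interface text tells. Its arguments: {"type":"object","properties":{"steps":{"type":"array"}},"required":["steps"]}

```bash
ls; mkdir -p pics; python3 - <<'E'
from bench import bot
import cv2,numpy as np
o=bot.get_obs()
for k,v in o.items(): print(k,np.round(v,3).tolist())
print(bot.pinch_z)
for n in ["scene","top","wrist"]:
    im=bot.capture(n); cv2.imwrite(f"pics/{n}0.png",im[:,:,::-1])
    print(n,{k:np.round(v,3).tolist() for k,v in bot.camera_params(n).items()})
E
```

```text
pics
time_s 0.0
joint_pos [1.048, 0.592, 0.048, 1.61, -0.033, 0.943, -0.034]
dq [-0.001, -0.001, -0.0, 0.001, -0.001, 0.0, -0.0]
joint_torque [-0.002, -54.869, 1.547, -19.812, 0.01, 0.009, 0.0]
tool_pos [301.093, -658.608, 230.146]
eef_rot [[-0.909, -0.001, 0.416], [-0.416, 0.002, -0.909], [0.0, -1.0, -0.002]]
contact_force [0.386, -0.107, -0.44]
torque [-0.051, 0.01, -0.068]
width 85.566
18.700000000000003
scene {'fov_y': 47.953, 'cx': 255.025, 'cy': 198.088, 'eye': [1117.402, 58.589, 1022.567], 'attitude': [[-0.027, 0.855, -0.519], [1.0, 0.017, -0.024], [-0.011, -0.519, -0.855]]}
top {'fov_y': 52.304, 'cx': 251.152, 'cy': 185.799, 'eye': [524.765, 39.068, 1135.981], 'attitude': [[0.01, -0.998, 0.055], [-1.0, -0.011, -0.018], [0.018, -0.055, -0.998]]}
wrist {'fov_y': 61.363, 'cx': 254.144, 'cy': 192.09, 'T_tool_cam': [[-0.001, 0.951, 0.308, -79.303], [-0.001, -0.308, 0.951, -142.254], [1.0, 0.0, 0.001, 0.656], [0.0, 0.0, 0.0, 1.0]]}
```

View pics/scene0.png

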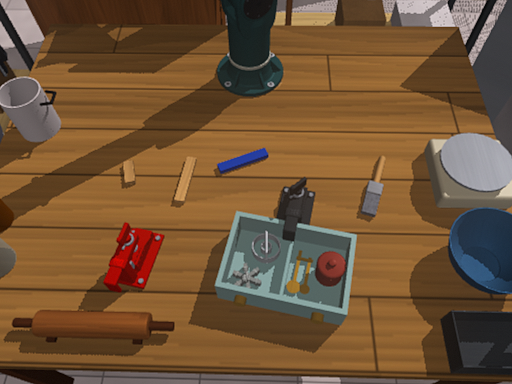

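View pics/top0.png

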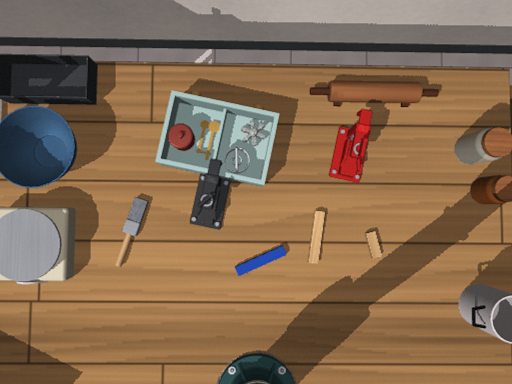

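```bash
python3 - <<'E'
from bench import bot
import numpy as np
for q in ["runner","clamp","jaw","bridge_top","stop","knob_grip","foot","offcut","drawer"]:
  for c in ["top","scene"]:
    print(q,c,[(round(d["conf"],2),np.round(d["at"],1).tolist()) for d in bot.tip_of(q,c)[:4]])
print(bot.get_obs()["time_s"])
E
```

```text
runner top [(0.92, [441.4, -170.1, 0.2]), (0.76, [369.9, -9.2, -0.4])]
runner scene [(0.9, [372.6, -5.9, 1.2]), (0.63, [442.9, -168.9, -0.9])]
clamp top [(0.87, [680.4, -263.4, 2.5]), (0.69, [538.8, 140.0, 0.4])]
clamp scene [(0.9, [536.9, 141.3, -1.5]), (0.86, [680.3, -262.3, -3.5]), (0.24, [655.0, 63.8, 12.5])]
jaw top [(0.85, [577.9, 132.6, 38.7]), (0.74, [714.6, -272.8, 41.9])]
jaw scene [(0.91, [574.2, 137.4, 37.9]), (0.69, [717.2, -275.2, 40.5])]
bridge_top top [(0.81, [680.9, -265.1, 108.9]), (0.56, [540.4, 138.0, 105.3]), (0.3, [539.4, 137.8, 140.4])]
bridge_top scene [(0.74, [439.0, -163.7, -3.0]), (0.7, [682.3, -262.7, 105.7]), (0.67, [539.6, 143.3, 137.0]), (0.63, [544.6, 136.2, 109.4])]
stop top [(0.47, [542.4, 139.4, 140.4])]
stop scene [(0.59, [710.7, 114.9, -4.5]), (0.55, [723.8, -271.6, 57.2])]
knob_grip top [(0.64, [680.5, -262.2, 138.8]), (0.41, [542.2, 138.8, 140.5]), (0.19, [753.1, 131.6, 11.0])]
knob_grip scene [(0.64, [685.8, -257.6, 142.4]), (0.49, [538.8, 143.3, 136.7]), (0.16, [716.5, 221.2, 13.8])]
foot top [(0.24, [542.4, 137.3, -1.5])]
foot scene []
offcut top [(0.61, [417.7, -333.5, 4.9])]
offcut scene [(0.69, [418.5, -332.9, 1.2])]
drawer top [(0.84, [710.8, 114.3, -1.3]), (0.61, [540.3, 136.8, 141.3])]
drawer scene [(0.93, [713.9, 115.0, -2.7]), (0.56, [540.0, 142.9, 133.4])]
1.05
```

The scene shows the black clamp at about (297,205) in front of the drawer, with the pine runner at (186,180). The blue look-alike is at (243,160), the red clamp at (133,257) and the offcut at (128,173). Next I'll measure the headings from masks.

```bash
cat > h.py <<'E'
from bench import bot
import numpy as np, cv2
from scipy.spatial.transform import Rotation as R
def cam(n,obs=None):
    p=bot.camera_params(n)
    f=192/np.tan(np.radians(p["fov_y"])/2)
    if n=="wrist":
        o=obs or bot.get_obs(); T=np.array(p["T_tool_cam"]); A=np.array(o["eef_rot"])
        eye=A@T[:3,3]+np.array(o["tool_pos"]); att=A@T[:3,:3]
    else: eye=np.array(p["eye"]); att=np.array(p["attitude"])
    return f,p["cx"],p["cy"],eye,att
def proj(P,c):
    f,cx,cy,e,A=c; q=(np.atleast_2d(P)-e)@A
    return np.c_[cx+f*q[:,0]/q[:,2],cy+f*q[:,1]/q[:,2]]
def back(uv,z,c):
    f,cx,cy,e,A=c; uv=np.atleast_2d(uv).astype(float)
    d=np.c_[(uv[:,0]-cx)/f,(uv[:,1]-cy)/f,np.ones(len(uv))]@A.T
    return e+d*((z-e[2])/d[:,2])[:,None]
def rz(a): return R.from_euler('z',a).as_matrix()
def delta(target,yaw,flip=False):
    """tool pointing down with tool x along yaw; returns shift in tool axes and turn about tool y"""
    o=bot.get_obs(); A=np.array(o["eef_rot"])
    c,s=np.cos(yaw),np.sin(yaw)
    B=np.array([[c,0,-0.],[s,0,0],[0,-1,0]],float); B[:,2]=np.cross(B[:,0],B[:,1])
    rv=R.from_matrix(A.T@B).as_rotvec()
    sh=A.T@(np.array(target)-o["tool_pos"]); shB=B.T@(np.array(target)-o["tool_pos"])
    return np.round(sh,1),np.round(shB,1),np.round(rv,3)
def state():
    o=bot.get_obs(); A=np.array(o["eef_rot"])
    print("t",round(o["time_s"],2),"p",np.round(o["tool_pos"],1),"yaw",round(np.arctan2(A[1,0],A[0,0]),3),"z-tilt",np.round(A[2],3),"F",np.round(o["contact_force"],1),"M",np.round(o["torque"],2),"w",round(o["width"],1),"q",np.round(o["joint_pos"],2))
    return o
def snap(n,tag,scale=1,crop=None):
    o=bot.get_obs(); im=bot.capture(n); cv2.imwrite(f"pics/{tag}_raw.png",im[:,:,::-1])
    j=im
    if crop: j=j[crop[1]:crop[3],crop[0]:crop[2]]
    j=cv2.resize(j,None,fx=scale,fy=scale,interpolation=cv2.INTER_CUBIC)
    cv2.imwrite(f"pics/{tag}.png",j[:,:,::-1]); return im,cam(n,o)
E
python3 - <<'E'
from h import *
for n in ["top","scene"]:
    c=cam(n)
    for q in ["runner","clamp","drawer","offcut"]:
        for d in bot.trace(q,n)[:2]:
            m=d["mask"].astype(np.uint8); v,u=np.nonzero(m)
            z={"runner":16,"offcut":16,"clamp":12,"drawer":85}[q]
            w=back(np.c_[u,v],z,c)[:,:2].astype(np.float32)
            r=cv2.minAreaRect(w)
            print(n,q,round(d["conf"],2),len(u),np.round(r[0],1),np.round(r[1],1),round(r[2],1),"px",u.mean().round(),v.mean().round())
im,c=snap("top","topz",4,(150,90,350,240))
state()
E
```

```text
top runner 0.74 536 [375.9  -9.1] [ 31.5 148.3] 24.2 px 259.0 260.0
top runner 0.7 547 [ 443.9 -168. ] [ 30.3 148.8] 82.7 px 316.0 237.0
top clamp 0.89 1821 [566.4 131.3] [ 90.6 196.8] 78.5 px 211.0 197.0
top clamp 0.64 1791 [ 713.5 -270.8] [ 91.5 210.5] 78.4 px 351.0 149.0
top drawer 0.92 6817 [716.6 113.4] [301.9 214.3] 79.0 px 219.0 137.0
top offcut 0.78 293 [ 423.9 -332.5] [77.1 32.6] 15.8 px 373.0 244.0
top offcut 0.49 7119 [730.6 116.4] [322.3 234.5] 78.8 px 219.0 137.0
scene runner 0.65 449 [ 449.1 -166.5] [ 30.1 155.9] 83.4 px 185.0 181.0
scene runner 0.61 526 [381.9  -7.4] [ 38.5 147.3] 24.7 px 242.0 161.0
scene clamp 0.83 1480 [532.4 141.4] [ 91.8 200.9] 80.4 px 296.0 208.0
scene clamp 0.83 2519 [ 688.7 -276.7] [120.1 180.8] 76.8 px 133.0 258.0
scene drawer 0.74 9315 [730.3 110.9] [300.3 234.5] 78.5 px 286.0 269.0
scene offcut 0.5 252 [ 428.7 -329.9] [83.4 32.5] 14.4 px 129.0 173.0
t 1.5 p [ 301.4 -659.4  231.3] yaw -2.713 z-tilt [ 0. -1. -0.] F [ 0.5 -0.6  0.2] M [-0.02 -0.02 -0.01] w 85.0 q [ 1.05  0.59  0.05  1.61 -0.03  0.94 -0.03]
```

View pics/topz.png

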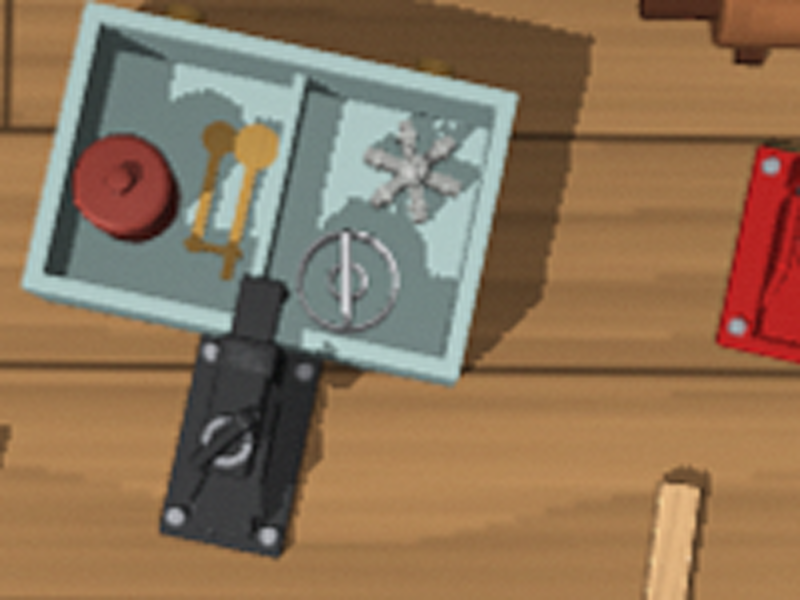

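The zoomed top view shows the clamp heading about −0.2 rad. The wing bar runs from (190,470) to (255,410), about 0.6 rad clockwise of the clamp's x axis. I'll turn the tool first, then hover over the runner.

send_rows:
  steps:
    - [[0,0,0],[0,-0.15,0],85]
    - [[0,0,0],[0,-0.15,0],85]
    - [[0,0,0],[0,-0.15,0],85]
    - [[0,0,0],[0,-0.15,0],85]
    - [[0,0,0],[0,-0.15,0],85]
    - [[0,0,0],[0,-0.15,0],85]
    - [[0,0,0],[0,-0.15,0],85]
    - [[0,0,0],[0,-0.15,0],85]
    - [[0,0,0],[0,-0.15,0],85]
    - [[0,0,0],[0,-0.15,0],85]
    - [[0,0,0],[0,-0.15,0],85]
    - [[0,0,0],[0,-0.15,0],85]
    - [[0,0,0],[0,-0.15,0],85]
    - [[0,0,0],[0,-0.15,0],85]
    - [[0,0,0],[0,-0.15,0],85]
    - [[0,0,0],[0,-0.15,0],85]
    - [[0,0,0],[0,-0.15,0],85]
    - [[0,0,0],[0,-0.03,0],85]

```text
time_s: 3.3
tool_pos: [298.1, -661.2, 231.1]
eef_rot: [[0.992, -0.004, 0.124], [-0.124, -0.002, 0.992], [-0.003, -1.0, -0.002]]
contact_force: [-0.1, 0.8, 0.7]
width: 84.9
```

```bash
python3 - <<'E'
from h import *
state(); print(delta([435,-168,230],-0.127))
E
```

```text
t 3.3 p [ 298.1 -661.2  231.1] yaw -0.125 z-tilt [-0.003 -1.    -0.002] F [-0.1  0.8  0.7] M [-0.02  0.03  0.02] w 84.9 q [ 1.47  0.66 -0.62  1.59  0.43  1.03  2.17]
(array([ 7.460e+01, -4.000e-01,  5.064e+02]), array([ 73.4,   1.1, 506.5]), array([ 0.002,  0.002, -0.003]))
```

send_rows:
  steps:
    - [[7,0,46],[0,0,0],85]
    - [[7,0,46],[0,0,0],85]
    - [[7,0,46],[0,0,0],85]
    - [[7,0,46],[0,0,0],85]
    - [[7,0,46],[0,0,0],85]
    - [[7,0,46],[0,0,0],85]
    - [[7,0,46],[0,0,0],85]
    - [[7,0,46],[0,0,0],85]
    - [[7,0,46],[0,0,0],85]
    - [[6,0,46],[0,0,0],85]
    - [[5,0,46],[0,0,0],85]
    - [[0,0,0],[0,0,0],85]

```text
time_s: 4.5
tool_pos: [441.9, -159.1, 228.4]
eef_rot: [[0.99, 0.005, 0.138], [-0.138, -0.011, 0.99], [0.006, -1.0, -0.01]]
contact_force: [-0.0, -0.2, -0.7]
width: 85.3
```

```bash
python3 - <<'E'
from h import *
state(); print(delta([435,-168,230],-0.127))
E
```

```text
t 4.5 p [ 441.9 -159.1  228.4] yaw -0.138 z-tilt [ 0.006 -1.    -0.01 ] F [-0.  -0.2 -0.7] M [-0.01  0.02 -0.08] w 85.3 q [ 0.84  0.35 -0.74  2.15  0.36  0.75  1.29]
(array([-5.6, -1.5, -9.8]), array([-5.7, -1.6, -9.7]), array([ 0.01 , -0.011,  0.006]))
```

```bash
python3 - <<'E'
from h import *
im,c=snap("wrist","w1",1.5)
for d in bot.trace("runner","wrist")[:2]:
    v,u=np.nonzero(d["mask"]); 
    cn=cv2.minAreaRect(np.c_[u,v].astype(np.float32))
    r=cv2.minAreaRect(back(np.c_[u,v],16,c)[:,:2].astype(np.float32))
    print(d["conf"],cn,np.round(r[0],1),np.round(r[1],1),r[2])
for q in ["runner"]: print([(d["conf"],np.round(d["at"],1)) for d in bot.tip_of(q,"wrist")])
E
```

```text
0.93 ((248.5, 156.5), (131.0, 27.0), 90.0) [ 442.2 -167.7] [ 29.1 148.9] 82.31324768066406
[(0.94, array([ 440.7, -164.6,    0.9])), (0.33, array([ 7.066e+02,  1.141e+02, -7.000e-01]))]
```

View pics/w1.png

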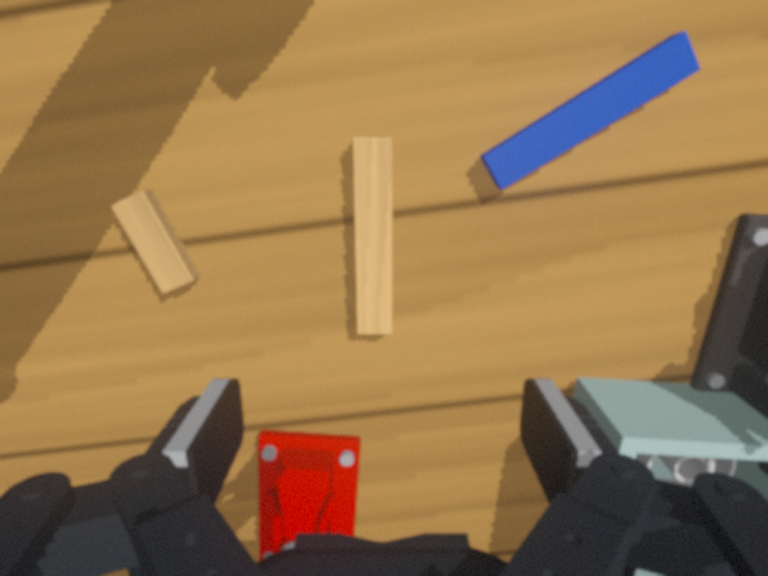

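The wrist view shows the runner centred at about (373,235) in the enlarged picture, with nothing else near it. I'll move above the grip point, 40 mm behind its centre.

```bash
python3 - <<'E'
from h import *
state(); print(delta([402.6,-162.4,60],-0.134))
E
```

```text
t 4.65 p [ 439.6 -166.6  227.4] yaw -0.15 z-tilt [ 0.003 -1.    -0.013] F [-0.4  0.1 -0.2] M [ 0.01  0.04 -0.03] w 85.0 q [ 0.85  0.35 -0.74  2.15  0.36  0.75  1.29]
(array([-37.7, 167.3,   0.8]), array([-37.2, 167.4,  -0.8]), array([ 0.013, -0.016,  0.003]))
```

send_rows:
  steps:
    - [[-9,30,0],[0.005,-0.005,0],85]
    - [[-9,35,0],[0.005,-0.005,0],85]
    - [[-9,35,0],[0.003,-0.005,0],85]
    - [[-9,35,0],[0,0,0],85]
    - [[0,20,0],[0,0,0],85]
    - [[0,0,0],[0,0,0],85]
    - [[0,0,0],[0,0,0],85]

```text
time_s: 5.35
tool_pos: [403.5, -179.6, 67.7]
eef_rot: [[0.987, 0.005, 0.163], [-0.163, -0.009, 0.987], [0.007, -1.0, -0.008]]
contact_force: [-0.2, 0.2, 0.4]
width: 84.7
```

```bash
python3 - <<'E'
from h import *
state()
im,c=snap("wrist","w2",1.5)
for d in bot.trace("runner","wrist")[:2]:
    v,u=np.nonzero(d["mask"]); 
    r=cv2.minAreaRect(back(np.c_[u,v],16,c)[:,:2].astype(np.float32))
    print(d["conf"],np.round(r[0],1),np.round(r[1],1),r[2])
state(); print(delta([402.6,-162.4,2],-0.134))
E
```

```text
t 5.35 p [ 403.5 -179.6   67.7] yaw -0.164 z-tilt [ 0.007 -1.    -0.008] F [-0.2  0.2  0.4] M [ 0.01  0.02 -0.02] w 84.7 q [ 0.63  0.57 -0.42  2.34  0.74  0.35  0.97]
0.61 [388.1 -49.4] [34.5 70.9] 24.353139877319336
0.6 [ 441.2 -168. ] [ 28.3 153.1] 82.65656280517578
t 5.45 p [ 404.4 -179.3   68.5] yaw -0.163 z-tilt [ 0.009 -1.    -0.008] F [0.3 0.8 0.2] M [0.06 0.05 0.02] w 85.0 q [ 0.63  0.57 -0.43  2.34  0.74  0.35  0.97]
(array([-5.2, 66.3, 16.9]), array([-4.1, 66.5, 16.5]), array([ 0.008, -0.029,  0.009]))
```

View pics/w2.png

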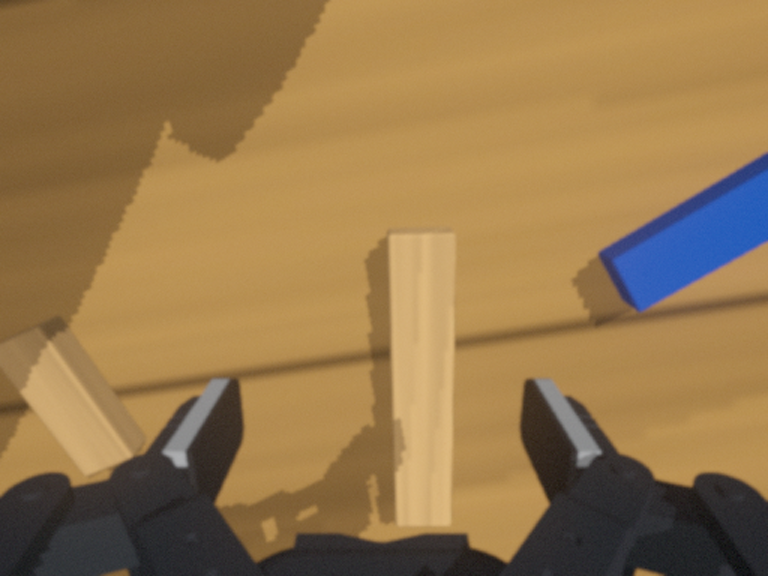

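The runner now shows between the fingers at (422,380). I'll correct 17 mm sideways and go down.

send_rows:
  steps:
    - [[-2,0,10],[0.004,-0.016,0.004],85]
    - [[-2,12,8],[0.004,-0.016,0.004],85]
    - [[0,15,0],[0,0,0],85]
    - [[0,12,0],[0,0,0],85]
    - [[0,8,0],[0,0,0],85]
    - [[0,0,0],[0,0,0],85]
    - [[0,0,0],[0,0,0],85]

```text
time_s: 6.15
tool_pos: [411.6, -158.7, 27.0]
eef_rot: [[0.992, 0.02, 0.127], [-0.127, -0.001, 0.992], [0.02, -1.0, 0.002]]
contact_force: [-0.3, -0.2, 0.0]
width: 85.2
```

```bash
python3 - <<'E'
from h import *
state(); print(delta([401.8,-162.7,2],-0.132))
E
```

```text
t 6.15 p [ 411.6 -158.7   27. ] yaw -0.127 z-tilt [ 0.02  -1.     0.002] F [-0.3 -0.2  0. ] M [ 0.  0. -0.] w 85.2 q [ 0.47  0.65 -0.27  2.36  0.87  0.2   0.84]
(array([-9.7, 24.8, -5.2]), array([-9.2, 25. , -5.2]), array([-0.002,  0.005,  0.02 ]))
```

send_rows:
  steps:
    - [[-2,8,-3],[0,0.003,0.01],85]
    - [[-1,8,-2],[0,0.002,0.01],85]
    - [[0,6,0],[0,0,0],85]
    - [[0,2,0],[0,0,0],85]
    - [[0,0,0],[0,0,0],85]
    - [[0,0,0],[0,0,0],85]

```text
time_s: 6.75
tool_pos: [409.3, -164.0, 2.3]
eef_rot: [[0.991, 0.002, 0.133], [-0.133, 0.002, 0.991], [0.001, -1.0, 0.002]]
contact_force: [0.0, -0.8, 0.0]
width: 84.9
```

```bash
python3 - <<'E'
from h import *
state(); print(delta([401.8,-162.7,2],-0.132))
E
```

```text
t 6.75 p [ 409.3 -164.     2.3] yaw -0.133 z-tilt [ 0.001 -1.     0.002] F [ 0.  -0.8  0. ] M [-0.   -0.02 -0.01] w 84.9 q [ 0.43  0.7  -0.2   2.36  0.92  0.16  0.8 ]
(array([-7.6,  0.3,  0.3]), array([-7.6,  0.3,  0.3]), array([-0.002, -0.001,  0.001]))
```

send_rows:
  steps:
    - [[0,0,0],[0,0,0],15]
    - [[0,0,0],[0,0,0],15]
    - [[0,0,0],[0,0,0],15]
    - [[0,0,0],[0,0,0],15]
    - [[0,0,0],[0,0,0],15]
    - [[0,0,0],[0,0,0],15]
    - [[0,0,0],[0,0,0],15]
    - [[0,0,0],[0,0,0],15]

```text
time_s: 7.55
tool_pos: [409.3, -163.9, 3.0]
eef_rot: [[0.991, 0.003, 0.133], [-0.133, 0.002, 0.991], [0.002, -1.0, 0.002]]
contact_force: [-0.4, 0.0, -0.2]
width: 26.5
```

```bash
python3 - <<'E'
from h import *
state(); 
E
```

```text
t 7.55 p [ 409.3 -163.9    3. ] yaw -0.133 z-tilt [ 0.002 -1.     0.002] F [-0.4  0.  -0.2] M [0.03 0.02 0.01] w 26.5 q [ 0.43  0.7  -0.2   2.36  0.91  0.16  0.8 ]
```

The grip is closed on the runner at 26.5 mm. I'll lift it high and move over the clamp for a wrist-camera measurement.

send_rows:
  steps:
    - [[0,-15,0],[0,0,0],15]
    - [[2,-30,0],[0,0,0],15]
    - [[3,-40,0],[0,0,0],15]
    - [[3,-40,0],[0,0,0],15]
    - [[3,-40,0],[0,0,0],15]
    - [[3,-40,0],[0,0,0],15]
    - [[10,-30,20],[0,0,0],15]
    - [[12,0,40],[0,0,0],15]
    - [[12,0,40],[0,0,0],15]
    - [[12,0,40],[0,0,0],15]
    - [[12,0,40],[0,0,0],15]
    - [[12,0,40],[0,0,0],15]
    - [[12,0,40],[0,0,0],15]
    - [[12,0,30],[0,0,0],15]
    - [[5,0,10],[0,0,0],15]
    - [[0,0,0],[0,0,0],15]
    - [[0,0,0],[0,0,0],15]

```text
time_s: 9.25
tool_pos: [562.0, 122.2, 242.5]
eef_rot: [[0.99, -0.011, 0.144], [-0.144, -0.001, 0.99], [-0.011, -1.0, -0.002]]
contact_force: [0.3, -0.7, -1.0]
width: 26.5
```

```bash
python3 - <<'E'
from h import *
state(); print(delta([560,135,240],-0.2))
E
```

```text
t 9.25 p [562.  122.2 242.5] yaw -0.145 z-tilt [-0.011 -1.    -0.002] F [ 0.3 -0.7 -1. ] M [-0.04  0.02 -0.03] w 26.5 q [ 0.28  0.5  -0.79  1.91  0.43  0.92  0.7 ]
(array([-3.8,  2.5, 12.3]), array([-4.5,  2.5, 12.1]), array([ 0.002,  0.055, -0.011]))
```

```bash
python3 - <<'E'
from h import *
o=state()
im,c=snap("wrist","w3",1.5)
for q in ["clamp","bridge_top","jaw","knob_grip","stop"]:
    for d in bot.tip_of(q,"wrist")[:2]: print(q,round(d["conf"],2),np.round(d["at"],1))
state()
import json; np.save("w3cam.npy",np.array([c[0],c[1],c[2],*c[3],*c[4].ravel()]))
E
```

```text
t 9.25 p [562.  122.2 242.5] yaw -0.145 z-tilt [-0.011 -1.    -0.002] F [ 0.3 -0.7 -1. ] M [-0.04  0.02 -0.03] w 26.5 q [ 0.28  0.5  -0.79  1.91  0.43  0.92  0.7 ]
clamp 0.65 [5.396e+02 1.389e+02 4.000e-01]
bridge_top 0.78 [542.4 134.2 107.5]
knob_grip 0.88 [538.8 139.3 140.2]
knob_grip 0.69 [595.2 119.3 240.5]
t 9.55 p [562.6 121.9 243.1] yaw -0.146 z-tilt [-0.01  -1.    -0.001] F [ 0.1 -0.9 -0.4] M [ 0.01  0.01 -0.01] w 26.1 q [ 0.28  0.5  -0.79  1.91  0.43  0.92  0.7 ]
```

View pics/w3.png

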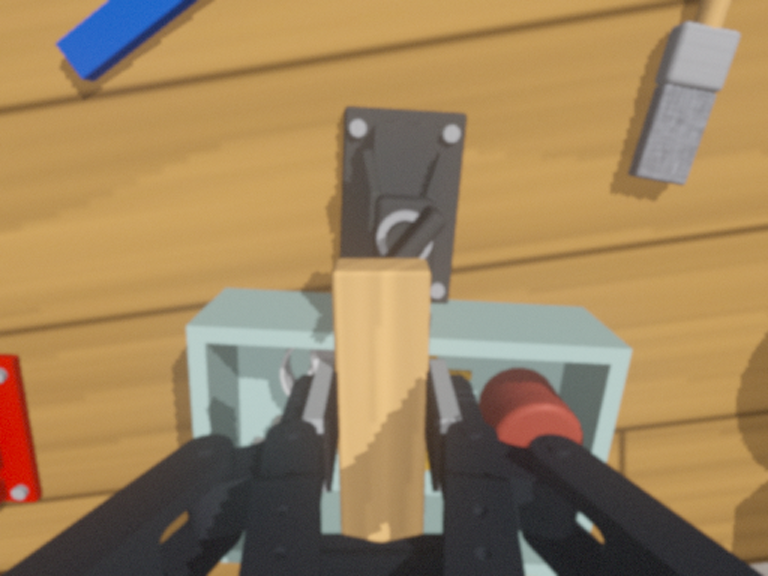

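The picture shows the clamp base's front corners at (345,108) and (466,113), enlarged. Its right edge runs to (449,300), and the held runner's rear end is at (385,260). I'll fit the clamp frame from these, refining on an enlarged crop.

```bash
python3 - <<'E'
from h import *
im=cv2.imread("pics/w3_raw.png")
cv2.imwrite("pics/w3c.png",cv2.resize(im[60:215,210:330],None,fx=5,fy=5,interpolation=cv2.INTER_CUBIC)[:,:600])
a=np.load("w3cam.npy"); c=(a[0],a[1],a[2],a[3:6],a[6:].reshape(3,3))
P=back(np.array([[345,108],[466,113],[449,300]])/1.5,12,c); print(P.round(1))
d=P[1]-P[0]; print(np.arctan2(-d[0],d[1]),np.hypot(*d[:2])); d=P[2]-P[1]; print(np.arctan2(d[1],d[0]),np.hypot(*d[:2]))
E
```

```text
[[462.7 109.2  12. ]
 [478.7 195.4  12. ]
 [619.4 168.6  12. ]]
-0.18273335376052754 87.65890343173645
-0.1879855950314742 143.23821639687588
```

View pics/w3c.png

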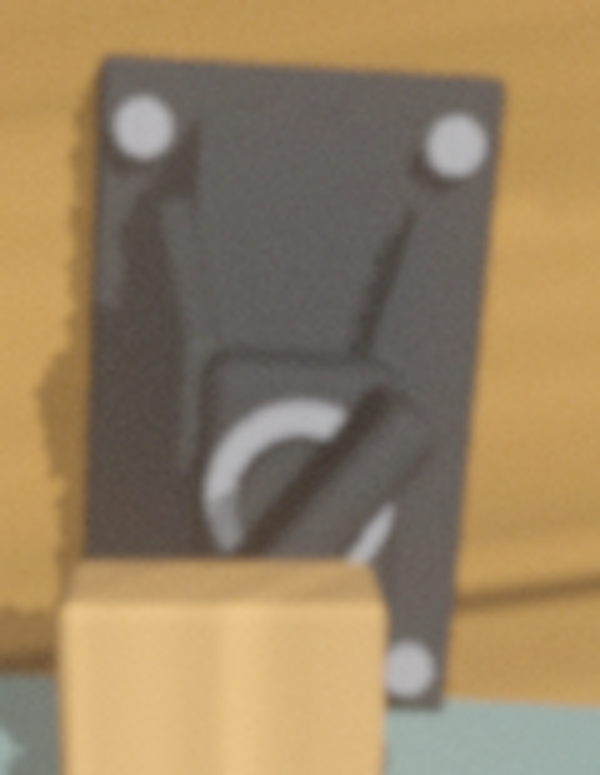

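The clamp frame comes out at about (540,139) with yaw −0.19, and the runner sits centred and straight in the fingers. I'll back off to in front of the jaw.

```bash
python3 - <<'E'
from h import *
state(); print(delta([408,164.8,190],-0.19))
E
```

```text
t 9.55 p [562.6 121.9 243.1] yaw -0.146 z-tilt [-0.01  -1.    -0.001] F [ 0.1 -0.9 -0.4] M [ 0.01  0.01 -0.01] w 26.1 q [ 0.28  0.5  -0.79  1.91  0.43  0.92  0.7 ]
(array([-158.7,   54.6,   20.1]), array([-159.9,   53.1,   13. ]), array([ 0.002,  0.044, -0.01 ]))
```

send_rows:
  steps:
    - [[0,0,6],[0,0.022,-0.01],15]
    - [[-20,0,5],[0,0.022,0],15]
    - [[-35,0,2],[0,0,0],15]
    - [[-35,0,0],[0,0,0],15]
    - [[-35,0,0],[0,0,0],15]
    - [[-25,15,0],[0,0,0],15]
    - [[-10,20,0],[0,0,0],15]
    - [[0,18,0],[0,0,0],15]
    - [[0,0,0],[0,0,0],15]
    - [[0,0,0],[0,0,0],15]

```text
time_s: 10.55
tool_pos: [404.0, 160.2, 190.4]
eef_rot: [[0.979, 0.008, 0.202], [-0.202, -0.004, 0.979], [0.008, -1.0, -0.003]]
contact_force: [-0.5, 0.3, -1.3]
width: 26.2
```

```bash
python3 - <<'E'
from h import *
state(); print(delta([408,164.8,110],-0.19))
E
```

```text
t 10.55 p [404.  160.2 190.4] yaw -0.204 z-tilt [ 0.008 -1.    -0.003] F [-0.5  0.3 -1.3] M [0.01 0.02 0.  ] w 26.2 q [ 0.14  0.38 -0.78  2.26  0.46  0.66  0.39]
(array([ 2.3, 80.4,  5.5]), array([ 3.1, 80.4,  5.3]), array([ 0.003, -0.014,  0.008]))
```

send_rows:
  steps:
    - [[0,15,4],[0,-0.012,0.006],15]
    - [[0,30,2],[0,0,0],15]
    - [[0,30,0],[0,0,0],15]
    - [[0,30,0],[0,0,0],15]
    - [[0,20,0],[0,0,0],15]
    - [[0,0,0],[0,0,0],15]
    - [[0,0,0],[0,0,0],15]

```text
time_s: 11.25
tool_pos: [417.2, 168.6, 67.8]
eef_rot: [[0.98, 0.018, 0.2], [-0.2, 0.003, 0.98], [0.017, -1.0, 0.007]]
contact_force: [0.5, 0.0, -0.2]
width: 26.7
```

```bash
python3 - <<'E'
from h import *
state(); print(delta([406,165.1,62],-0.19))
im,c=snap("wrist","w4",1.5)
im,c=snap("scene","s4",4,(210,110,360,250))
E
```

```text
t 11.25 p [417.2 168.6  67.8] yaw -0.201 z-tilt [ 0.017 -1.     0.007] F [ 0.5  0.  -0.2] M [0.03 0.17 0.04] w 26.7 q [-0.12  0.59 -0.49  2.32  0.81  0.38  0.06]
(array([-10.4,   5.6,  -5.7]), array([-10.3,   5.8,  -5.6]), array([-0.007, -0.011,  0.017]))
```

View pics/w4.png

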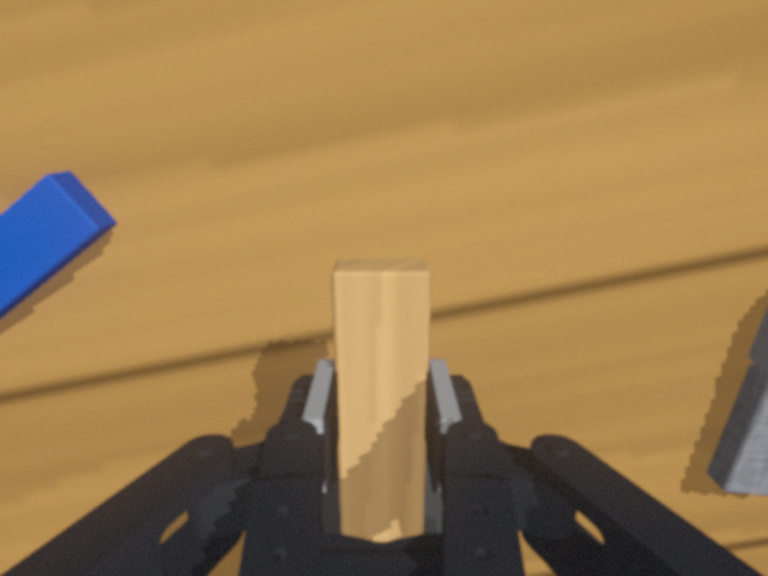

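View pics/s4.png

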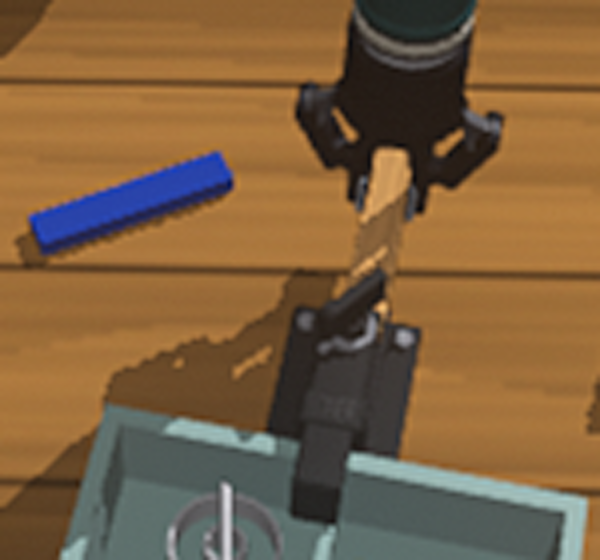

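The wrist view shows the runner straight in the pads, its rear end at (382,265). The tip has drifted to the edge of the bridge, so I'll back off and level before going lower.

send_rows:
  steps:
    - [[-8,0,-3],[0,-0.005,0.01],15]
    - [[-6,0,-2],[0,-0.005,0.01],15]
    - [[-3,0,0],[0,0,0],15]
    - [[0,0,0],[0,0,0],15]

```text
time_s: 11.75
tool_pos: [400.8, 167.3, 71.1]
eef_rot: [[0.981, 0.004, 0.191], [-0.192, 0.011, 0.981], [0.002, -1.0, 0.012]]
contact_force: [0.1, 0.1, -0.6]
width: 26.2
```

```bash
cat >> h.py <<'E'
C0=np.array([540,139.3,0]); CY=-0.19
def cl(p):
    d=np.array(p)-C0; c,s=np.cos(CY),np.sin(CY)
    return np.round([d[0]*c+d[1]*s,-d[0]*s+d[1]*c,d[2]],1)
E
python3 - <<'E'
from h import *
o=state(); print(cl(o["tool_pos"])); print(delta([406,165.1,62],-0.19))
E
```

```text
t 11.75 p [400.8 167.3  71.1] yaw -0.193 z-tilt [ 0.002 -1.     0.012] F [ 0.1  0.1 -0.6] M [-0.01  0.09  0.01] w 26.2 q [-0.11  0.58 -0.51  2.35  0.8   0.37  0.07]
[-142.     1.2   71.1]
(array([ 5.6,  9.1, -1.3]), array([ 5.6,  9.1, -1.2]), array([-0.012, -0.003,  0.002]))
```

send_rows:
  steps:
    - [[1,9,-1],[-0.01,0,0],15]
    - [[0,9,0],[-0.004,0,0],15]
    - [[0,8,0],[0,0,0],15]
    - [[0,0,0],[0,0,0],15]
    - [[0,0,0],[0,0,0],15]

```text
time_s: 12.25
tool_pos: [403.0, 166.6, 43.4]
eef_rot: [[0.982, 0.003, 0.191], [-0.191, -0.004, 0.982], [0.004, -1.0, -0.003]]
contact_force: [-0.6, 0.4, 0.1]
width: 26.3
```

```bash
python3 - <<'E'
from h import *
o=state(); print(cl(o["tool_pos"])); print(delta([406,165.1,45],-0.19))
E
```

```text
t 12.25 p [403.  166.6  43.4] yaw -0.193 z-tilt [ 0.004 -1.    -0.003] F [-0.6  0.4  0.1] M [ 0.06  0.02 -0.06] w 26.3 q [-0.19  0.63 -0.41  2.35  0.89  0.31 -0.02]
[-139.7    1.    43.4]
(array([ 3.3, -1.6, -0.9]), array([ 3.3, -1.6, -0.9]), array([ 0.003, -0.003,  0.004]))
```

send_rows:
  steps:
    - [[5,-1,-1],[0,0,0],15]
    - [[5,0,0],[0,0,0],15]
    - [[5,0,0],[0,0,0],15]
    - [[5,0,0],[0,0,0],15]
    - [[0,0,0],[0,0,0],15]

```text
time_s: 12.75
tool_pos: [425.4, 161.5, 45.2]
eef_rot: [[0.981, 0.005, 0.192], [-0.192, -0.003, 0.981], [0.006, -1.0, -0.002]]
contact_force: [0.2, 0.5, -0.6]
width: 26.5
```

```bash
python3 - <<'E'
from h import *
o=state(); print(cl(o["tool_pos"])); 
im,c=snap("scene","s5",4,(210,110,360,250))
im,c=snap("top","t5",4,(170,140,290,260))
E
```

```text
t 12.75 p [425.4 161.5  45.2] yaw -0.194 z-tilt [ 0.006 -1.    -0.002] F [ 0.2  0.5 -0.6] M [ 0.02  0.05 -0.01] w 26.5 q [-0.13  0.64 -0.45  2.31  0.86  0.36  0.05]
[-116.8    0.2   45.2]
```

View pics/s5.png

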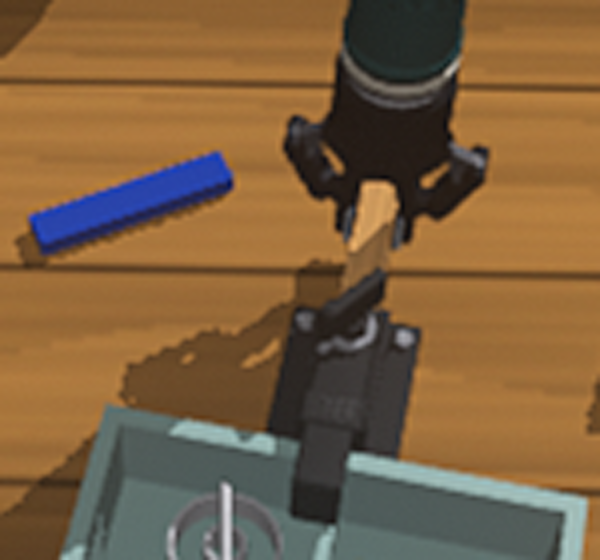

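View pics/t5.png

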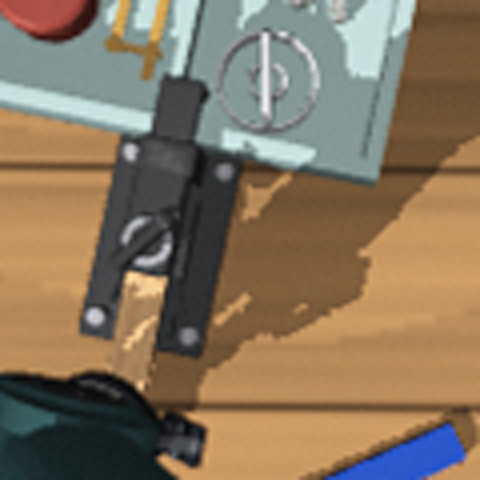

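The top view shows the runner centred between the fences with its front under the bridge at (145,285), and no contact force. I'll lower it slightly and go on.

send_rows:
  steps:
    - [[0,1.5,0],[0,0,0.006],15]
    - [[4,0.5,0],[0,0,0],15]
    - [[5,0.5,0],[0,0,0],15]
    - [[5,0.5,0],[0,0,0],15]
    - [[0,0,0],[0,0,0],15]

```text
time_s: 13.35
tool_pos: [437.1, 159.2, 42.7]
eef_rot: [[0.982, -0.003, 0.189], [-0.189, -0.003, 0.982], [-0.003, -1.0, -0.003]]
contact_force: [0.3, -0.8, 4.0]
width: 26.5
```

```bash
python3 - <<'E'
from h import *
o=state(); print(cl(o["tool_pos"])); 
E
```

```text
t 13.35 p [437.1 159.2  42.7] yaw -0.19 z-tilt [-0.003 -1.    -0.003] F [ 0.3 -0.8  4. ] M [-0.27 -0.28 -0.05] w 26.5 q [-0.1   0.65 -0.47  2.28  0.84  0.38  0.1 ]
[-1.048e+02  1.000e-01  4.270e+01]
```

It touches the anvil lightly at 4 N. I'll ease up slightly and advance.

send_rows:
  steps:
    - [[3,-0.5,0],[0,0,0],15]
    - [[5,0,0],[0,0,0],15]
    - [[5,0,0],[0,0,0],15]
    - [[5,0,0],[0,0,0],15]
    - [[2,0,0],[0,0,0],15]
    - [[0,0,0],[0,0,0],15]

```text
time_s: 13.95
tool_pos: [460.2, 154.8, 42.9]
eef_rot: [[0.982, -0.002, 0.19], [-0.19, -0.002, 0.982], [-0.002, -1.0, -0.002]]
contact_force: [-1.5, 0.7, 2.3]
width: 26.3
```

```bash
python3 - <<'E'
from h import *
o=state(); print(cl(o["tool_pos"])); 
E
```

```text
t 13.95 p [460.2 154.8  42.9] yaw -0.191 z-tilt [-0.002 -1.    -0.002] F [-1.5  0.7  2.3] M [0.05 0.08 0.04] w 26.3 q [-0.05  0.67 -0.5   2.24  0.82  0.42  0.15]
[-81.3   0.2  42.9]
```

send_rows:
  steps:
    - [[1.5,0,0],[0,0,0],15]
    - [[1.5,0,0],[0,0,0],15]
    - [[1.5,0,0],[0,0,0],15]

```text
time_s: 14.25
tool_pos: [463.8, 154.1, 43.0]
eef_rot: [[0.982, -0.004, 0.189], [-0.189, -0.002, 0.982], [-0.003, -1.0, -0.003]]
contact_force: [-0.4, -0.4, 0.3]
width: 26.7
```

```bash
python3 - <<'E'
from h import *
o=state(); print(cl(o["tool_pos"])); 
E
```

```text
t 14.25 p [463.8 154.1  43. ] yaw -0.19 z-tilt [-0.003 -1.    -0.003] F [-0.4 -0.4  0.3] M [0.03 0.04 0.04] w 26.7 q [-0.04  0.67 -0.5   2.23  0.81  0.43  0.16]
[-77.6   0.2  43. ]
```

send_rows:
  steps:
    - [[1.2,0,0],[0,0,0],15]
    - [[1.2,0,0],[0,0,0],15]

```text
time_s: 14.45
tool_pos: [466.3, 153.7, 43.0]
eef_rot: [[0.982, -0.004, 0.189], [-0.189, -0.002, 0.982], [-0.003, -1.0, -0.003]]
contact_force: [-1.4, -0.4, 1.6]
width: 25.9
```

send_rows:
  steps:
    - [[1,0,0],[0,0,0],15]

```text
time_s: 14.55
tool_pos: [467.4, 153.5, 43.0]
eef_rot: [[0.982, -0.004, 0.189], [-0.189, -0.002, 0.982], [-0.003, -1.0, -0.003]]
contact_force: [-1.2, -0.2, 1.7]
width: 26.4
```

send_rows:
  steps:
    - [[1,0,0],[0,0,0],15]

```text
time_s: 14.65
tool_pos: [468.5, 153.2, 43.0]
eef_rot: [[0.982, -0.004, 0.189], [-0.189, -0.002, 0.982], [-0.003, -1.0, -0.003]]
contact_force: [-1.5, 0.1, 1.7]
width: 26.3
```

send_rows:
  steps:
    - [[0.8,0,0],[0,0,0],15]

```text
time_s: 14.75
tool_pos: [469.4, 153.1, 43.0]
eef_rot: [[0.982, -0.004, 0.189], [-0.189, -0.002, 0.982], [-0.003, -1.0, -0.003]]
contact_force: [-0.5, -0.2, 0.7]
width: 26.6
```

send_rows:
  steps:
    - [[0.8,0,0],[0,0,0],15]

```text
time_s: 14.85
tool_pos: [470.2, 152.9, 43.0]
eef_rot: [[0.982, -0.004, 0.189], [-0.189, -0.002, 0.982], [-0.003, -1.0, -0.003]]
contact_force: [-0.5, -0.7, 1.0]
width: 26.4
```

send_rows:
  steps:
    - [[0.8,0,0],[0,0,0],15]

```text
time_s: 14.95
tool_pos: [470.7, 152.8, 43.0]
eef_rot: [[0.982, -0.004, 0.189], [-0.189, -0.002, 0.982], [-0.004, -1.0, -0.003]]
contact_force: [-2.7, 0.8, 2.3]
width: 26.4
```

send_rows:
  steps:
    - [[0.8,0,0],[0,0,0],15]

```text
time_s: 15.05
tool_pos: [470.7, 152.8, 43.0]
eef_rot: [[0.982, -0.005, 0.188], [-0.188, -0.002, 0.982], [-0.005, -1.0, -0.003]]
contact_force: [-3.0, 0.5, 3.9]
width: 26.8
```

send_rows:
  steps:
    - [[0.8,0,0],[0,0,0],15]

```text
time_s: 15.15
tool_pos: [470.7, 152.8, 42.9]
eef_rot: [[0.982, -0.006, 0.188], [-0.188, -0.002, 0.982], [-0.006, -1.0, -0.003]]
contact_force: [-2.8, -0.7, 3.9]
width: 26.2
```

The advance has stopped at about 3 N. I'll press slightly firmer to confirm it is seated, then look.

send_rows:
  steps:
    - [[2,0,0],[0,0,0.002],15]
    - [[2,0,0],[0,0,0],15]

```text
time_s: 15.35
tool_pos: [470.7, 152.8, 43.0]
eef_rot: [[0.982, -0.014, 0.187], [-0.187, -0.002, 0.982], [-0.013, -1.0, -0.004]]
contact_force: [-6.0, 0.3, 5.8]
width: 26.5
```

```bash
python3 - <<'E'
from h import *
o=state(); print(cl(o["tool_pos"])); 
im,c=snap("wrist","w6",1.5)
im,c=snap("scene","s6",4,(210,110,360,250))
im,c=snap("top","t6",4,(170,140,290,260))
E
```

```text
t 15.35 p [470.7 152.8  43. ] yaw -0.188 z-tilt [-0.013 -1.    -0.004] F [-6.   0.3  5.8] M [ 0.32  1.   -0.15] w 26.5 q [-0.02  0.68 -0.52  2.21  0.79  0.45  0.2 ]
[-70.6   0.1  43. ]
```

View pics/w6.png

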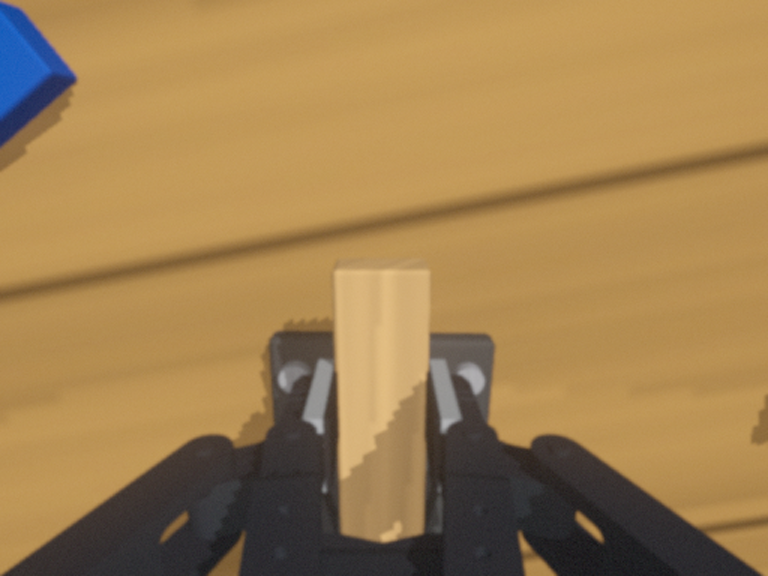

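View pics/t6.png

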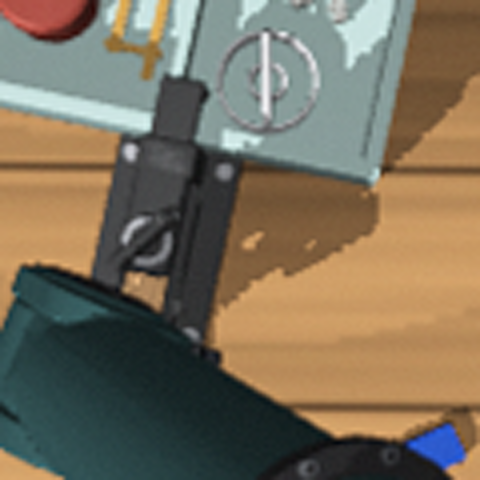

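```bash
python3 - <<'E'
from h import *
c=cam("wrist")
A=back(np.array([[334,269],[430,269]])/1.5,56,c); B=back(np.array([[272,335],[494,337]])/1.5,12,c)
print([cl(p) for p in A],[cl(p) for p in B])
E
```

```text
[array([-112.5,  -13.4,   56. ]), array([-112.6,   13.2,   56. ])] [array([-74. , -42.8,  12. ]), array([-73.5,  43.3,  12. ])]
```

Home: the runner's rear end measures about 39 mm ahead of the base's front edge against 40 nominal, the advance is blocked, and the force is 6 N. I'll release, back off along the runner, then rise.

send_rows:
  steps:
    - [[0,0,0],[0,0,0],15]
    - [[0,0,0],[0,0,0],40]
    - [[0,0,0],[0,0,0],60]
    - [[0,0,0],[0,0,0],60]
    - [[0,0,0],[0,0,0],60]

```text
time_s: 16.0
tool_pos: [473.6, 152.0, 42.8]
eef_rot: [[0.982, -0.01, 0.188], [-0.189, -0.002, 0.982], [-0.01, -1.0, -0.004]]
contact_force: [0.3, -0.7, 0.7]
width: 59.7
```

```bash
python3 - <<'E'
from h import *
o=state(); print(cl(o["tool_pos"])); 
E
```

```text
t 16.0 p [473.6 152.   42.8] yaw -0.19 z-tilt [-0.01  -1.    -0.004] F [ 0.3 -0.7  0.7] M [0.02 0.01 0.01] w 59.7 q [-0.02  0.68 -0.52  2.21  0.79  0.45  0.2 ]
[-67.6  -0.1  42.8]
```

send_rows:
  steps:
    - [[-10,0,0],[0,0,0.005],60]
    - [[-15,0,0],[0,0,0.005],60]
    - [[-3,-20,0],[0,0,0],60]
    - [[0,-40,0],[0,0,0],60]
    - [[0,-45,0],[0,0,0],60]
    - [[0,-45,0],[0,0,0],60]
    - [[0,-40,0],[0,0,0],60]
    - [[10,-10,0],[0,0,0],60]
    - [[35,0,0],[0,0,0],60]
    - [[35,0,0],[0,0,0],60]
    - [[35,0,0],[0,0,0],60]
    - [[10,0,0],[0,0,0],60]
    - [[0,0,0],[0,0,0],60]
    - [[0,0,0],[0,0,0],60]

```text
time_s: 17.4
tool_pos: [556.3, 138.0, 242.9]
eef_rot: [[0.985, -0.033, 0.171], [-0.172, -0.014, 0.985], [-0.03, -0.999, -0.019]]
contact_force: [-0.7, -0.3, -0.9]
width: 60.1
```

```bash
python3 - <<'E'
from h import *
o=state(); print(cl(o["tool_pos"])); 
im,c=snap("wrist","w7",1.5)
np.save("w7cam.npy",np.array([c[0],c[1],c[2],*c[3],*c[4].ravel()]))
E
```

```text
t 17.4 p [556.3 138.  242.9] yaw -0.173 z-tilt [-0.03  -0.999 -0.019] F [-0.7 -0.3 -0.9] M [0.05 0.01 0.01] w 60.1 q [ 0.26  0.51 -0.82  1.9   0.45  0.96  0.63]
[ 16.2   1.8 242.9]
```

View pics/w7.png

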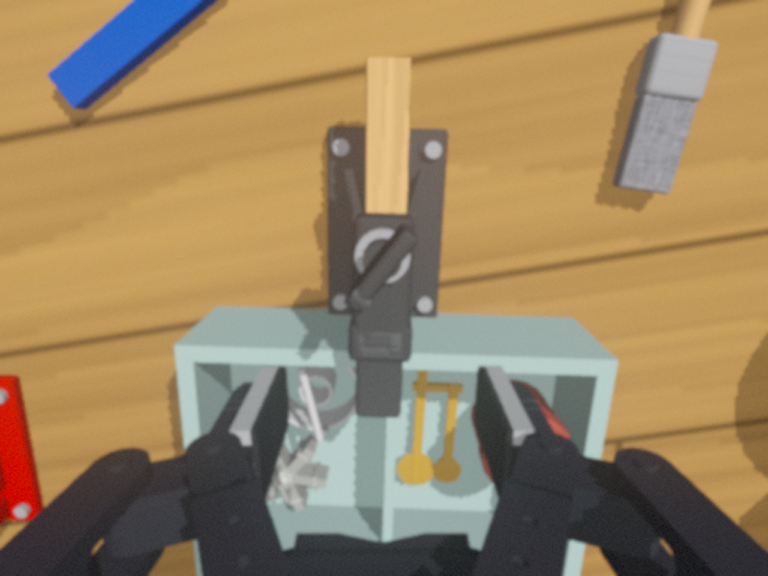

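The runner lies straight between the fences, its rear at (390,60). The wing bar runs from about (360,298) to (408,235). Next I'll measure those points on an enlarged crop.

```bash
python3 - <<'E'
from h import *
im=cv2.imread("pics/w7_raw.png")
cv2.imwrite("pics/w7c.png",cv2.resize(im[130:230,210:310],None,fx=6,fy=6,interpolation=cv2.INTER_CUBIC))
a=np.load("w7cam.npy"); c=(a[0],a[1],a[2],a[3:6],a[6:].reshape(3,3))
A=back(np.array([[368,62],[410,62]])/1.5,56,c); B=back(np.array([[329,127],[447,131],[438,316],[328,314]])/1.5,12,c)
print([cl(p) for p in A],[cl(p) for p in B])
B=B[:,:2]; d=B[1]-B[0]; e=B[2]-B[1]; print(np.arctan2(-d[0],d[1]),np.arctan2(e[1],e[0]),B.mean(0),np.hypot(*d),np.hypot(*e))
E
```

```text
[array([-108.4,  -12.9,   56. ]), array([-108.8,   13.4,   56. ])] [array([-70.8, -43.3,  12. ]), array([-69.5,  43.5,  12. ]), array([74.5, 44.3, 12. ]), array([ 75.1, -45.8,  12. ])]
-0.20441983044361497 -0.18455334960929873 [542.22200109 138.5575747 ] 86.82175391504262 144.04548982064222
```

View pics/w7c.png

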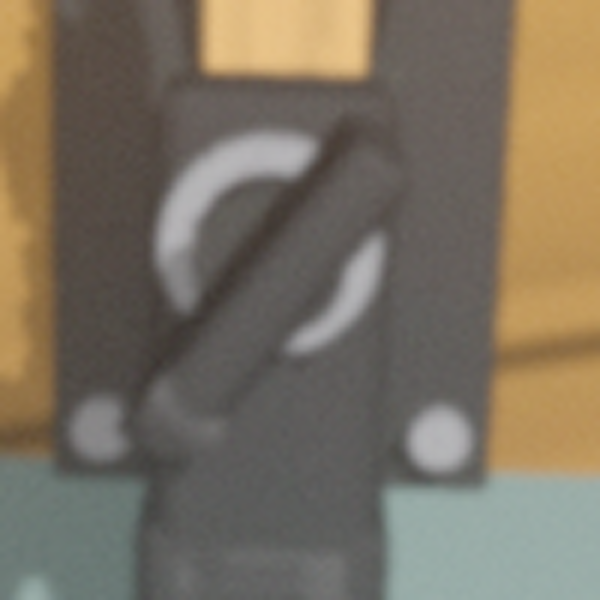

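```bash
python3 - <<'E'
from h import *
a=np.load("w7cam.npy"); c=(a[0],a[1],a[2],a[3:6],a[6:].reshape(3,3))
f=lambda p:np.array(p)/6+[210,130]
for s in ([[325,160],[160,375]],[[403,185],[225,400]],[[375,150],[180,412]]):
    P=back(f(s),150,c); d=P[1]-P[0]; print(P.round(1),np.arctan2(d[1],d[0]),np.hypot(*d[:2]),P.mean(0).round(1))
im=cv2.imread("pics/w7_raw.png",0)[130:230,210:310]
print(proj(np.array([[540,139.3,150],[541,139,150],[542,139,150]]),c)*6-np.array([210,130])*6)
for d in bot.tip_of("knob_grip","wrist")[:2]: print(d["conf"],np.round(d["at"],1))
state()
E
```

```text
[[525.4 148.5 150. ]
 [549.2 123.3 150. ]] -0.8145200347086318 34.715809942340975 [537.3 135.9 150. ]
[[530.1 157.5 150. ]
 [553.8 130.9 150. ]] -0.8424421579324533 35.72514543680049 [542.  144.2 150. ]
[[525.2 154.8 150. ]
 [554.5 124.9 150. ]] -0.7955135254172836 41.87564765903699 [539.8 139.9 150. ]
[[271.40783822 285.76694748]
 [270.40904967 293.76226076]
 [271.75656442 301.35567486]]
0.78 [538.3 139.  139.9]
0.58 [710.9 112.6   2.6]
t 17.5 p [556.  138.1 243.1] yaw -0.172 z-tilt [-0.03  -0.999 -0.02 ] F [-0.4  0.6  0.1] M [ 0.11 -0.06  0.04] w 60.1 q [ 0.26  0.51 -0.82  1.9   0.45  0.96  0.63]
```

```bash
python3 - <<'E'
from h import *
print(delta([540,139.6,200],-0.82))
E
```

```text
(array([-14.7,  43.6,  -0.4]), array([-12. ,  43.1, -10.7]), array([ 0.029,  0.648, -0.023]))
```

send_rows:
  steps:
    - [[0,0,0],[0.006,0.13,-0.005],60]
    - [[0,0,0],[0.006,0.13,-0.005],60]
    - [[0,0,0],[0.006,0.13,-0.005],60]
    - [[0,0,0],[0.006,0.13,-0.005],60]
    - [[0,0,0],[0.006,0.13,-0.005],60]
    - [[0,0,0],[0,0,0],60]
    - [[0,0,0],[0,0,0],60]

```text
time_s: 18.2
tool_pos: [545.3, 141.1, 243.3]
eef_rot: [[0.672, -0.001, 0.74], [-0.74, -0.003, 0.672], [0.001, -1.0, -0.003]]
contact_force: [-0.2, -0.3, -0.2]
width: 60.2
```

```bash
python3 - <<'E'
from h import *
state();print(delta([540,139.6,180],-0.82))
E
```

```text
t 18.2 p [545.3 141.1 243.3] yaw -0.834 z-tilt [ 0.001 -1.    -0.003] F [-0.2 -0.3 -0.2] M [-0.06 -0.03 -0.  ] w 60.2 q [ 0.15  0.44 -0.65  1.94  0.35  0.87  0.05]
(array([-2.5, 63.3, -4.8]), array([-2.5, 63.3, -5. ]), array([ 0.003, -0.014,  0.001]))
```

send_rows:
  steps:
    - [[-1,15,-2],[0.003,-0.012,0],60]
    - [[-1,30,-3],[0,0,0],60]
    - [[0,18,0],[0,0,0],60]
    - [[0,0,0],[0,0,0],60]
    - [[0,0,0],[0,0,0],60]

```text
time_s: 18.7
tool_pos: [539.6, 140.9, 180.2]
eef_rot: [[0.691, 0.003, 0.723], [-0.723, 0.001, 0.691], [0.001, -1.0, 0.003]]
contact_force: [-0.5, -0.3, 0.4]
width: 60.0
```

```bash
python3 - <<'E'
from h import *
state();print(delta([540,139.6,124],-0.82))
snap("wrist","w8",1.5)
E
```

```text
t 18.7 p [539.6 140.9 180.2] yaw -0.808 z-tilt [ 0.001 -1.     0.003] F [-0.5 -0.3  0.4] M [-0.03 -0.04 -0.02] w 60.0 q [ 0.11  0.51 -0.61  2.02  0.43  0.74  0.  ]
(array([ 1.2, 56.2, -0.8]), array([ 1.3, 56.2, -0.6]), array([-0.003,  0.012,  0.001]))
```

View pics/w8.png

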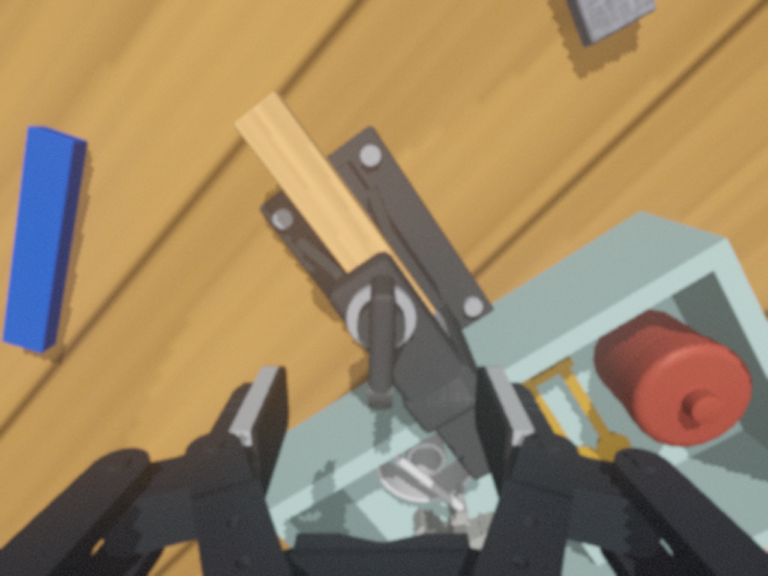

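The wing bar shows vertical and midway between the fingers at x≈381, so it is lined up. I'll go down.

send_rows:
  steps:
    - [[0,15,0],[0,0,0],60]
    - [[0,22,0],[0,0,0],60]
    - [[0,14,0],[0,0,0],60]
    - [[0,5,0],[0,0,0],60]
    - [[0,0,0],[0,0,0],60]

```text
time_s: 19.25
tool_pos: [542.7, 142.1, 123.9]
eef_rot: [[0.692, 0.01, 0.722], [-0.722, 0.004, 0.692], [0.004, -1.0, 0.01]]
contact_force: [0.2, -0.6, -0.4]
width: 59.8
```

```bash
python3 - <<'E'
from h import *
state();print(delta([540,139.6,124],-0.815))
E
```

```text
t 19.25 p [542.7 142.1 123.9] yaw -0.807 z-tilt [ 0.004 -1.     0.01 ] F [ 0.2 -0.6 -0.4] M [ 0.03 -0.03  0.  ] w 59.8 q [ 0.06  0.59 -0.54  2.05  0.51  0.63 -0.07]
(array([-0.1, -0.1, -3.7]), array([-0.1, -0.1, -3.7]), array([-0.01 ,  0.008,  0.004]))
```

send_rows:
  steps:
    - [[0,0,-2.8],[-0.01,0,0.004],60]
    - [[0,0,0],[0,0,0],40]
    - [[0,0,0],[0,0,0],20]
    - [[0,0,0],[0,0,0],20]

```text
time_s: 19.65
tool_pos: [541.8, 140.6, 125.6]
eef_rot: [[0.692, 0.002, 0.722], [-0.722, 0.0, 0.692], [0.001, -1.0, 0.002]]
contact_force: [0.8, -0.0, -1.1]
width: 20.3
```

```bash
python3 - <<'E'
from h import *
state();print(delta([540,139.6,124],-0.815))
snap("wrist","w9",1.5)
E
```

```text
t 19.65 p [541.8 140.6 125.6] yaw -0.807 z-tilt [ 0.001 -1.     0.002] F [ 0.8 -0.  -1.1] M [-0.02 -0.04 -0.03] w 20.3 q [ 0.06  0.59 -0.55  2.05  0.51  0.64 -0.06]
(array([-0.5,  1.6, -2. ]), array([-0.5,  1.6, -2. ]), array([-0.002,  0.008,  0.001]))
```

View pics/w9.png

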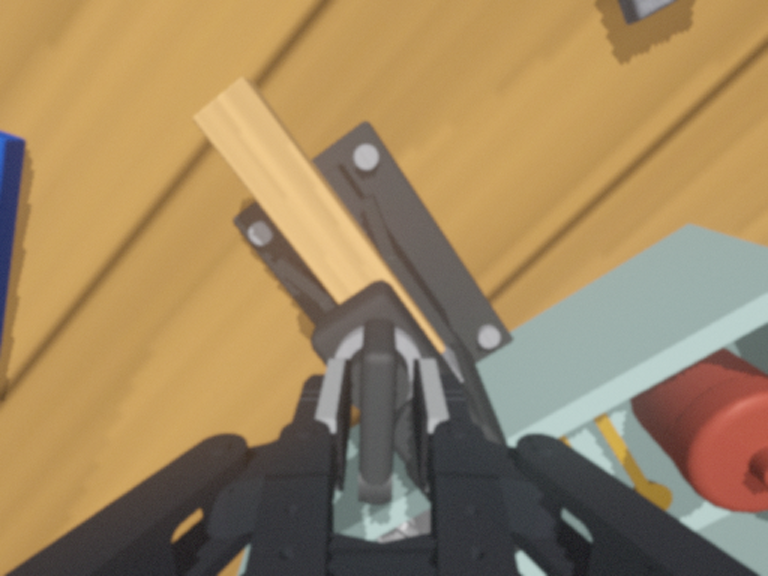

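The bar is parallel to the pads but about 1 mm left of centre. I'll nudge and close.

send_rows:
  steps:
    - [[0,0.5,-1.3],[0,0,0],16]
    - [[0,0,0],[0,0,0],10]
    - [[0,0,0],[0,0,0],4]
    - [[0,0,0],[0,0,0],2]
    - [[0,0,0],[0,0,0],2]

```text
time_s: 20.2
tool_pos: [540.9, 139.5, 125.6]
eef_rot: [[0.691, 0.003, 0.723], [-0.723, 0.0, 0.691], [0.002, -1.0, 0.002]]
contact_force: [-0.2, -0.3, -0.3]
width: 9.4
```

```bash
python3 - <<'E'
from h import *
state()
E
```

```text
t 20.2 p [540.9 139.5 125.6] yaw -0.808 z-tilt [ 0.002 -1.     0.002] F [-0.2 -0.3 -0.3] M [-0.04  0.05 -0.03] w 9.4 q [ 0.06  0.59 -0.55  2.05  0.51  0.64 -0.06]
```

Gripped at 9.4 mm. I'll start turning clockwise (+wy) while watching the moment.

send_rows:
  steps:
    - [[0,0,0],[0,0.08,0],2]
    - [[0,0,0],[0,0.08,0],2]
    - [[0,0,0],[0,0.08,0],2]
    - [[0,0,0],[0,0.08,0],2]

```text
time_s: 20.6
tool_pos: [541.4, 139.9, 125.6]
eef_rot: [[0.422, 0.004, 0.906], [-0.906, 0.001, 0.422], [0.001, -1.0, 0.004]]
contact_force: [0.2, -0.4, -0.2]
width: 9.1
```

```bash
python3 - <<'E'
from h import *
state()
E
```

```text
t 20.6 p [541.4 139.9 125.6] yaw -1.135 z-tilt [ 0.001 -1.     0.004] F [ 0.2 -0.4 -0.2] M [-0.08 -0.01  0.17] w 9.1 q [ 0.    0.57 -0.46  2.05  0.43  0.61 -0.32]
```

send_rows:
  steps:
    - [[0,0,0],[0,0.08,0],2]
    - [[0,0,0],[0,0.08,0],2]
    - [[0,0,0],[0,0.08,0],2]
    - [[0,0,0],[0,0.08,0],2]
    - [[0,0,0],[0,0.08,0],2]

```text
time_s: 21.1
tool_pos: [542.2, 140.0, 125.6]
eef_rot: [[0.025, 0.005, 1.0], [-1.0, -0.0, 0.025], [0.0, -1.0, 0.005]]
contact_force: [1.0, 0.1, -0.3]
width: 8.8
```

```bash
python3 - <<'E'
from h import *
state()
E
```

```text
t 21.1 p [542.2 140.  125.6] yaw -1.545 z-tilt [ 0.    -1.     0.005] F [ 1.   0.1 -0.3] M [-0.1   0.03  0.14] w 8.8 q [-0.08  0.55 -0.35  2.06  0.33  0.58 -0.63]
```

send_rows:
  steps:
    - [[0,0,0],[0,0.07,0],2]
    - [[0,0,0],[0,0.07,0],2]
    - [[0,0,0],[0,0.07,0],2]

```text
time_s: 21.4
tool_pos: [542.5, 140.0, 125.5]
eef_rot: [[-0.189, 0.006, 0.982], [-0.982, -0.001, -0.189], [0.0, -1.0, 0.006]]
contact_force: [0.6, 0.2, 0.2]
width: 9.0
```

```bash
python3 - <<'E'
from h import *
state()
E
```

```text
t 21.4 p [542.5 140.  125.5] yaw -1.761 z-tilt [ 0.    -1.     0.006] F [0.6 0.2 0.2] M [-0.12  0.05  0.18] w 9.0 q [-0.13  0.55 -0.29  2.06  0.28  0.57 -0.8 ]
```

send_rows:
  steps:
    - [[0,0,0],[0,0.07,0],2]
    - [[0,0,0],[0,0.07,0],2]

```text
time_s: 21.6
tool_pos: [542.8, 139.9, 125.6]
eef_rot: [[-0.327, 0.007, 0.945], [-0.945, -0.002, -0.327], [-0.0, -1.0, 0.007]]
contact_force: [1.4, -0.1, 0.1]
width: 8.9
```

```bash
python3 - <<'E'
from h import *
state()
E
```

```text
t 21.6 p [542.8 139.9 125.6] yaw -1.904 z-tilt [-0.    -1.     0.007] F [ 1.4 -0.1  0.1] M [-0.06  0.04  0.18] w 8.9 q [-0.16  0.54 -0.24  2.06  0.24  0.56 -0.91]
```

send_rows:
  steps:
    - [[0,0,0],[0,0.06,0],2]
    - [[0,0,0],[0,0.06,0],2]

```text
time_s: 21.8
tool_pos: [543.0, 139.9, 125.6]
eef_rot: [[-0.44, 0.007, 0.898], [-0.898, -0.003, -0.44], [-0.001, -1.0, 0.007]]
contact_force: [1.0, -0.5, -0.3]
width: 9.1
```

```bash
python3 -c "from h import *;state()"
```

```text
t 21.8 p [543.  139.9 125.6] yaw -2.027 z-tilt [-0.001 -1.     0.007] F [ 1.  -0.5 -0.3] M [-0.1   0.1   0.21] w 9.1 q [-0.18  0.54 -0.21  2.06  0.21  0.56 -1.  ]
```

send_rows:
  steps:
    - [[0,0,0],[0,0.06,0],2]
    - [[0,0,0],[0,0.06,0],2]

```text
time_s: 22.0
tool_pos: [543.2, 139.7, 125.6]
eef_rot: [[-0.546, 0.007, 0.838], [-0.838, -0.003, -0.546], [-0.001, -1.0, 0.008]]
contact_force: [1.1, -0.6, 0.2]
width: 9.3
```

```bash
python3 -c "from h import *;state()"
```

```text
t 22.0 p [543.2 139.7 125.6] yaw -2.148 z-tilt [-0.001 -1.     0.008] F [ 1.1 -0.6  0.2] M [-0.13  0.04  0.25] w 9.3 q [-0.21  0.54 -0.17  2.06  0.18  0.55 -1.09]
```

send_rows:
  steps:
    - [[0,0,0],[0,0.06,0],2]

```text
time_s: 22.1
tool_pos: [543.2, 139.7, 125.6]
eef_rot: [[-0.595, 0.007, 0.803], [-0.803, -0.004, -0.595], [-0.001, -1.0, 0.008]]
contact_force: [0.6, -0.6, 0.3]
width: 8.7
```

```bash
python3 -c "from h import *;state()"
```

```text
t 22.1 p [543.2 139.7 125.6] yaw -2.208 z-tilt [-0.001 -1.     0.008] F [ 0.6 -0.6  0.3] M [-0.1   0.07  0.27] w 8.7 q [-0.22  0.54 -0.16  2.06  0.17  0.55 -1.13]
```

send_rows:
  steps:
    - [[0,0,0],[0,0.06,0],2]

```text
time_s: 22.2
tool_pos: [543.3, 139.6, 125.6]
eef_rot: [[-0.643, 0.007, 0.766], [-0.766, -0.004, -0.643], [-0.001, -1.0, 0.009]]
contact_force: [0.5, -1.2, 0.1]
width: 9.1
```

```bash
python3 -c "from h import *;state()"
```

```text
t 22.2 p [543.3 139.6 125.6] yaw -2.269 z-tilt [-0.001 -1.     0.009] F [ 0.5 -1.2  0.1] M [-0.09  0.07  0.22] w 9.1 q [-0.23  0.54 -0.14  2.06  0.15  0.55 -1.18]
```

send_rows:
  steps:
    - [[0,0,0],[0,0.05,0],2]

```text
time_s: 22.3
tool_pos: [543.4, 139.6, 125.5]
eef_rot: [[-0.681, 0.008, 0.732], [-0.732, -0.005, -0.681], [-0.002, -1.0, 0.009]]
contact_force: [1.5, -0.6, 0.4]
width: 9.0
```

```bash
python3 -c "from h import *;state()"
```

```text
t 22.3 p [543.4 139.6 125.5] yaw -2.32 z-tilt [-0.002 -1.     0.009] F [ 1.5 -0.6  0.4] M [-0.09  0.06  0.13] w 9.0 q [-0.24  0.53 -0.13  2.06  0.14  0.55 -1.22]
```

send_rows:
  steps:
    - [[0,0,0],[0,0.05,0],2]

```text
time_s: 22.4
tool_pos: [543.5, 139.5, 125.5]
eef_rot: [[-0.718, 0.008, 0.696], [-0.696, -0.005, -0.718], [-0.002, -1.0, 0.009]]
contact_force: [0.9, -0.4, 0.1]
width: 8.6
```

```bash
python3 -c "from h import *;state()"
```

```text
t 22.4 p [543.5 139.5 125.5] yaw -2.371 z-tilt [-0.002 -1.     0.009] F [ 0.9 -0.4  0.1] M [-0.07  0.07  0.04] w 8.6 q [-0.25  0.53 -0.11  2.06  0.12  0.55 -1.26]
```

The click came as the moment fell from 0.27 to 0.04 N m. I'll add a hair more to sit in the middle of the valley, then check the moment.

send_rows:
  steps:
    - [[0,0,0],[0,0.04,0],2]
    - [[0,0,0],[0,0,0],2]

```text
time_s: 22.6
tool_pos: [543.5, 139.4, 125.6]
eef_rot: [[-0.746, 0.007, 0.666], [-0.666, -0.006, -0.746], [-0.002, -1.0, 0.009]]
contact_force: [0.2, -0.6, -0.4]
width: 8.8
```

```bash
python3 - <<'E'
from h import *
state(); snap("wrist","w10",1.5); state()
E
```

```text
t 22.6 p [543.5 139.4 125.6] yaw -2.413 z-tilt [-0.002 -1.     0.009] F [ 0.2 -0.6 -0.4] M [ 0.02  0.14 -0.07] w 8.8 q [-0.26  0.53 -0.1   2.06  0.11  0.55 -1.29]
t 22.65 p [543.5 139.4 125.6] yaw -2.412 z-tilt [-0.002 -1.     0.009] F [0.9 0.1 0.1] M [-0.04  0.03 -0.12] w 9.0 q [-0.26  0.53 -0.1   2.06  0.11  0.55 -1.29]
```

View pics/w10.png

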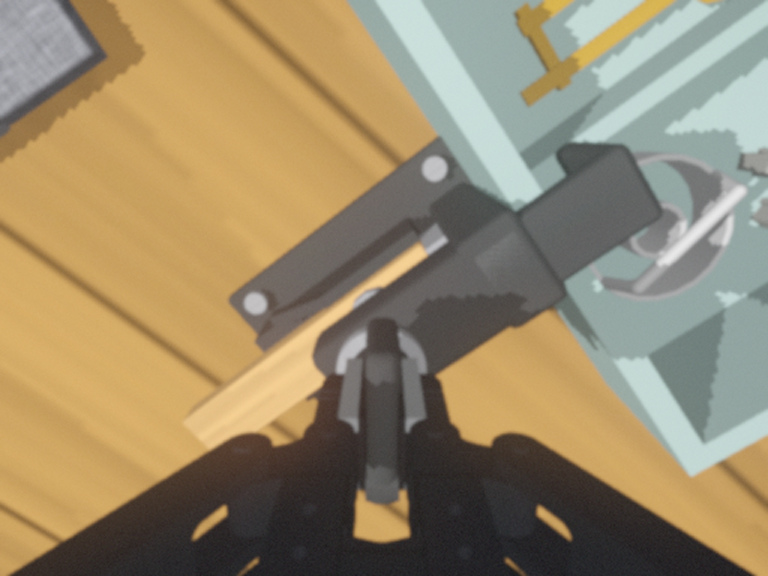

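The runner's end still meets the steel stop at (433,237). I'll open and let go.

send_rows:
  steps:
    - [[0,0,0],[0,0,0],14]
    - [[0,0,0],[0,0,0],25]
    - [[0,0,0],[0,0,0],45]
    - [[0,0,0],[0,0,0],60]
    - [[0,0,0],[0,0,0],60]

```text
time_s: 23.15
tool_pos: [543.4, 140.1, 125.5]
eef_rot: [[-0.744, 0.008, 0.669], [-0.669, -0.005, -0.744], [-0.003, -1.0, 0.009]]
contact_force: [0.3, 0.1, 0.3]
width: 60.1
```

```bash
python3 - <<'E'
from h import *
state(); snap("wrist","w11",1.5)
E
```

```text
t 23.15 p [543.4 140.1 125.5] yaw -2.409 z-tilt [-0.003 -1.     0.009] F [0.3 0.1 0.3] M [-0.01  0.01  0.04] w 60.1 q [-0.26  0.53 -0.1   2.06  0.11  0.55 -1.28]
```

View pics/w11.png

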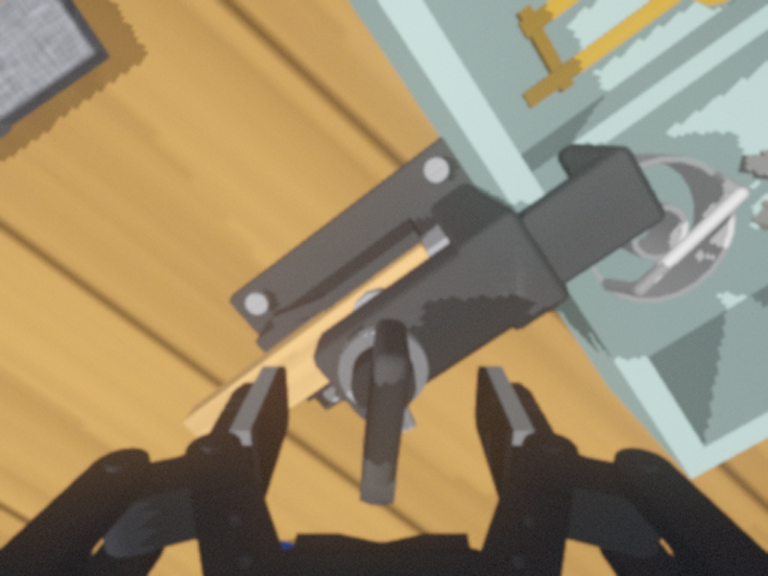

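After release the bar settled slightly clockwise. The collar's pointer shows at (408,418), to the right of the bar. I'll lift straight up to measure the slip.

send_rows:
  steps:
    - [[0,-10,0],[0,0,0],60]
    - [[0,-30,0],[0,0,0],60]
    - [[0,-40,0],[0,0,0],60]
    - [[10,-30,0],[0,0,0],60]
    - [[20,0,0],[0,0,0],60]
    - [[0,0,0],[0,0,0],60]
    - [[0,0,0],[0,0,0],60]

```text
time_s: 23.9
tool_pos: [521.0, 121.2, 243.7]
eef_rot: [[-0.743, 0.011, 0.67], [-0.67, -0.003, -0.743], [-0.006, -1.0, 0.01]]
contact_force: [0.7, 0.0, 0.3]
width: 59.7
```

```bash
python3 - <<'E'
from h import *
o=state(); im,c=snap("wrist","w12",1.5); np.save("w12cam.npy",np.array([c[0],c[1],c[2],*c[3],*c[4].ravel()]))
u,v=proj(np.array([[541,139.5,140]]),c)[0].astype(int); print(u,v)
a,b=max(u-50,0),max(v-50,0); print(a,b)
j=im[b:b+100,a:a+100]; cv2.imwrite("pics/w12c.png",cv2.resize(j,None,fx=6,fy=6,interpolation=cv2.INTER_CUBIC)[:,:,::-1])
E
```

```text
t 23.9 p [521.  121.2 243.7] yaw -2.408 z-tilt [-0.006 -1.     0.01 ] F [0.7 0.  0.3] M [-0.    0.01 -0.04] w 59.7 q [-0.22  0.34 -0.13  2.03  0.07  0.77 -1.22]
251 158
201 108
```

View pics/w12c.png

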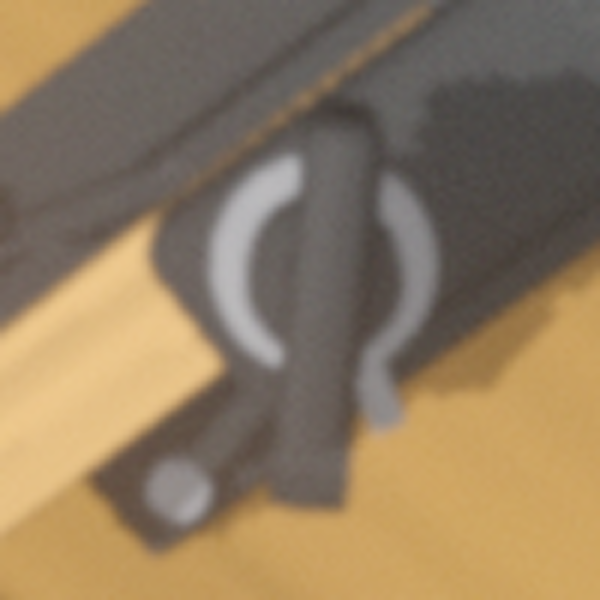

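View pics/w12.png

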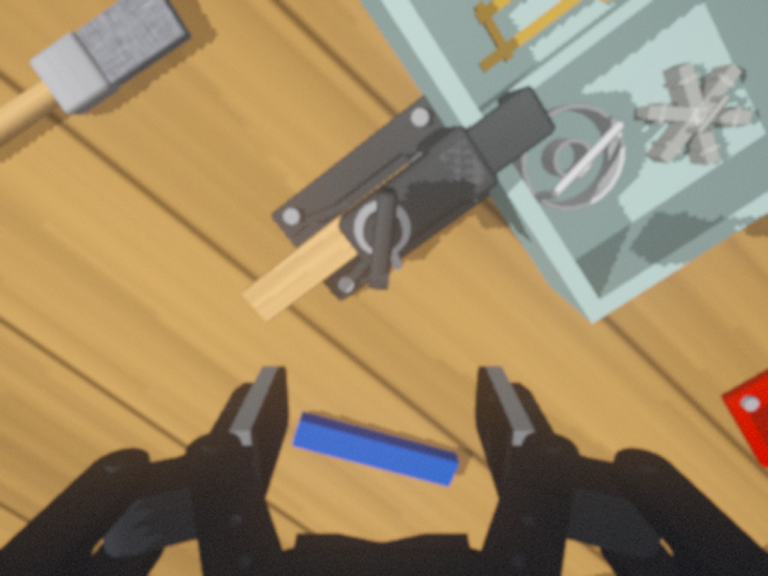

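```bash
python3 - <<'E'
from h import *
a=np.load("w12cam.npy"); c=(a[0],a[1],a[2],a[3:6],a[6:].reshape(3,3))
f=lambda p:np.array(p)/6+[201,108]
P=back(f([[325,270],[385,425]]),117,c); d=P[1]-P[0]; hp=np.arctan2(d[1],d[0])
for s in ([[310,150],[280,465]],[[373,160],[347,455]]):
    B=back(f(s),148,c); e=B[1]-B[0]; hb=np.arctan2(e[1],e[0]); print(hp,hb,"slip",hp-hb, P.round(1)[0])
c=cam("wrist")
state()
for d in bot.tip_of("runner","wrist")[:2]: print(round(d["conf"],2),cl(d["at"]))
E
```

```text
-2.0408647765454084 -2.5044480689394546 slip 0.46358329239404616 [543.2 137.1 117. ]
-2.0408647765454084 -2.487492183753694 slip 0.44662740720828564 [543.2 137.1 117. ]
t 23.95 p [520.5 120.8 243.3] yaw -2.408 z-tilt [-0.005 -1.     0.009] F [-0.4 -0.5 -0.9] M [-0.06  0.01  0.02] w 59.9 q [-0.22  0.34 -0.13  2.03  0.07  0.77 -1.22]
0.74 [-136.6 -171.4   -1.6]
0.68 [-40.3   2.5  38.4]
```

The slip reads about 0.46 rad, inside 0.26 to 0.8. The runner is at x ≈ −40 mm in the clamp frame and the arm is clear, so I'm handing in.

```bash
python3 -c "
from bench import bot
print(bot.sign_off())"
```

```text
the job is handed in; nothing more can be done
None
```

I slid the pine runner flat between the fences and home against the stop, clicked the wing knob once, let go and handed the job in at about 24 s of the 72 s allowed. `sign_off` gave no verdict.

**Seating:** the runner met the stop gently; the wrist force reached about 8 N at most.

**Click:** the moment rose to about 0.27 N m, then fell to 0.04 as the clutch clicked. I turned 0.04 rad further and opened the fingers.

**Last checks:**
- The bar-to-pointer angle gave a slip of about 0.46 rad, inside the 0.26 to 0.8 range.
- The runner detector put the runner's centre at x ≈ −40 mm in the clamp frame, and its end touched the stop in the picture taken just before release.
- The arm stood about 90 mm above the clamp with no contact force.
- I saw nothing else disturbed in the final wrist picture, but I did not measure bystander positions again.

**Disagreements and gaps:**
- My estimate of the clamp's x position was out by about 2 mm. The runner stopped at the steel 2 mm further in than I had calculated.
- Just before release the moment briefly read −0.12 N m (anticlockwise), and the bar settled a few hundredths of a radian further clockwise when freed. The slip above was measured after that.
- The foot's pressing force could not be read directly. I inferred it from the torque at the click.

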